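# Index the marking fixture one pitch and lock it

### The arm

A 7-joint arm with a two-finger parallel gripper is mounted at the origin on the work surface. World frame = base frame: x ahead of the robot, y to its left, z up, the work surface at z = 0. Lengths are in mm, angles in rad, forces in N, time in s.
With the tool pointing down it reaches from about 400 to 875 mm from the base axis. Payload 4.4 kg.
Tool frame: the origin (TCP) lies where the fingers leave the gripper's body, on its centre line; the fingertips stand 73 mm ahead of it and the grasp point (between the pads) lies 54 mm ahead of it; y points along the fingers, x is the direction in which the jaws open and shut, and the axes are right-handed (so a half turn about y gives the same grasp; the last joint's range is limited). The gripper opens to 85 mm and grips with 20 to 120 N. Pads are 22 mm wide; open, the fingers measure 114 mm over their backs; the gripper's body (76 mm by 85 mm) begins 54 mm behind the grasp point. The pads swing forward as they close: fully open they stand 13 mm farther back than shut.
Start: joints at [-1.209, 0.628, 0.038, 1.517, -0.027, 0.996, -0.02], TCP at [269.646, 591.445, 303.913] pointing down, gripper open.
Joint ranges: [-3.06, 3.06], [-0.37, 2.12], [-1.25, 1.32], [0.18, 2.47], [-1.1, 4.24], [0.23, 1.98], [-2.94, 2.94]. Speed limits (rad/s): [2.57, 2.57, 3.14, 3.14, 3.14, 3.14, 3.14].

### API

Orientations are given as a 3x3 rotation matrix whose columns are the frame's x, y, z axes.
In Python, from station import * gives the robot as it stands.
- The arm moves only by the shell command python3 -m inch 'ROWS'. ROWS is JSON, a list of rows, each a list of 7 numbers: the shift along the tool's x, y, z in units of 40 mm (1.0 is 40 mm), then the turn, a rotation vector about the tool's x, y, z in units of 6 degrees (1.0 is 6 degrees), then the opening, from -1 (shut) to 1 (fully open). In form: [[tx, ty, tz, ax, ay, az, gripper], ...]. A call has 1 to 8 rows; each row is the pose to reach, as a shift and turn from the pose commanded when the call began, along the tool's axes at that moment; what a row does not reach only later rows make up. A row lasts 1/10 s, in which the tool goes at most 50 mm and 8.59 degrees, less where a joint would pass 70% of its speed; a pose out of reach is approached as far as the arm can. A call with a gripper value outside its range is refused whole. The fingers move at their own pace and stop on an object; the grip force is fixed at half the most. Time passes only in rows, so rows that repeat a pose let the fingers close. It gives the time, the measured TCP pose, the force and the opening at its end, in the units of the state.
- read_state(): the state, without advancing time (a new reading comes with each control period).
- capture(name): name is "scene" or "top"; returns the picture (420x560x3 uint8, red, green, blue); there is no depth.
- camera_params(name): a dict with "fx", "fy", "cx", "cy" (pixels), "R" (3x3) and "t" (3): a world point X has camera coordinates R X + t. Camera axes: x right, y down, z forward; pixel columns grow to the right and rows downward; lengths in mm; the calibration is good to about 2 mm. A picture is of the moment at which its call begins. camera_params takes no time and is no camera call.
- finish_job(): hands the job in, once; it reports no verdict.
The state is a dict: "t": time; "q": joint angles; "qd": joint speeds; "tau": joint torques, N m; "tool_pos": TCP position; "tcp_rot": TCP orientation; "force": force on the tool from outside, world axes, zero at the start; "ft_torque": the same for the moment, N m; "finger_gap": finger opening in mm.
Only numpy, scipy, OpenCV 4.12 (cv2) and the standard library are available. Lean on these libraries where they do the work, as an engineer would, in place of code of your own. Each camera call takes 0.05 s, during which the arm holds its last target.

### The job

Advance the laser-marking fixture by one pitch: crank the handwheel clockwise (seen from above) through exactly one full revolution, so that its handle stops beside the index tab again, and let go. Then take the mallet out of its dock, knock the sprung lock pin under the station's arm fully down with the mallet's head, and leave the mallet standing on its striking face with the whole head on the rubber mat. Only the mallet may touch the station, never the hand, and the other things on the bench stay where they are.

Things in the scene. Friction and masses are not known exactly. Their poses are not given: they have to be found in the camera images.
- handwheel (a joint): Angle of the level bare-steel handwheel (disc 158 mm across, top 70 mm above the table, hub to 78 mm). 0 with the handle beside the index tab, as at the start; grows clockwise seen from above; one revolution is 6.283. Light friction (about 2 N at the handle), stays where it is left; stops at -1.0 and 7.78. It drives the fixture plate 40 mm sideways per revolution.
- wheel_handle (a point): Centre of the gripping part of the handwheel's upright black handle, 102 mm above the table: a peg 23 mm in diameter that stands 52 mm tall on the wheel (its top is at 124 mm), 60 mm from the wheel's axis, and spins freely about its own upright axis, so the gripper need not turn with the wheel.
- wheel_axis (a point): Point on the handwheel's upright axis, 71.5 mm above the table. x points from the axis to the index tab.
- index_tab (a point): Top of the small upright steel index tab on the gearbox just outside the wheel's rim, 87 mm from the axis and 65 mm above the table.
- station: Fixed aluminium and grey marking station. Origin on the table straight below the lock pin; x away from the robot, y left. The pin's block spans x -30 to 30, y -45 to 45 mm, 55 mm tall; base, fixture plate, column (x 10 to 80, y -170 to -110 mm) and laser head lie at x above 0. The side towards the robot (x below -30 mm) is open.
- lock_pin (a joint): Travel of the sprung steel lock pin: 0 up, as at the start, 0.015 m fully down. About 8 N pushes it; its friction holds it where it is left.
- pin_top (a point): Centre of the top of the lock pin's round cap, 36 mm across, 76 mm above the table when up. A grey arm crosses right above it along the station's y (x -28 to 28, y -120 to 30 mm, underside 190 mm, top 235 mm above the table): the mallet's head goes in under it with the handle towards the station's -x and the hand outside.
- mallet_head (a point): Centre of the mallet's black and grey block head, 50 x 50 mm and 76 mm tall; 38 mm above the striking face. A light wooden handle, 22 mm wide and 28 mm tall, runs from it along -x, level with this point, to 135 mm from it. z is up when it stands on its face, as at the start; it stands so by itself. About 0.4 kg, balance point within 10 mm of here.
- mallet_grip (a point): Point in the middle of the mallet's wooden handle, 85 mm from the centre of the head; same axes as the head.
- dock: Fixed dark steel dock that hides the mallet's handle: two walls and a roof, 80 mm in x, 90 mm in y, inside 64 mm wide and 72 mm high, outside 78 mm high. Origin under its centre; the mallet's head stands 80 mm from it, before the +y mouth. Draw the mallet about 100 mm out along +y before lifting it more than 15 mm.
- mat_centre (a point): Centre of the top of the black rubber mat, 150 mm along its x, 180 mm along its y, 3 mm thick, fixed.
- spray: Bystander: white bottle 60 mm across, 170 mm tall; origin under its centre.
- ring_stock: Bystander: stepped steel piece 60 mm across, 75 mm tall; origin under its centre.
- driver: Bystander: screwdriver 180 mm long, lying.
- spanner: Bystander: spanner 160 mm long, lying.
- bin: Bystander: grey bin 140 x 200 x 60 mm with two metal blanks; origin under its centre.
- cup: Bystander: white mug 80 mm across, 95 mm tall; origin under its centre.
- mallet: The mallet as a whole, origin at the centre of its lower striking face; its parts and sizes are given with its two points.
- gearbox: The fixed round gearbox, 184 mm across, that carries the handwheel and its handle; origin on the table below the wheel's axis, x towards the index tab.

How it is judged:
By the outcome, as a careful person would: the job done as asked, in the order asked, and still so for the second after the job is handed in, with the robot touching nothing.
It also fails if it takes over 72 s, if anything falls off the work surface, if the arm or the gripper's body presses on something with over 40 N, if the wrist force passes 120 N, or if a joint passes its speed limit or range.

## Working session

There is one attempt and no reset: what is moved stays moved. The work goes in short steps, Python scripts to look and compute and a shell command to move; the robot and the scene stay as the last step left them, time stands still between calls to the robot, and variables do not carry over. Pictures are saved under pics/ and viewed, and the job is handed in when it is done.

```bash
mkdir -p pics; ls; python3 - <<'E'
from station import *
import cv2,numpy as np
for n in("scene","top"):
    im=capture(n); cv2.imwrite(f"pics/{n}0.png",im[:,:,::-1])
    p=camera_params(n); print(n,p, -np.array(p["R"]).T@np.array(p["t"]))
s=read_state(); print(s)
E
```

```text
pics
scene {'fx': 527.4340554812856, 'fy': 527.4340554812856, 'cx': 278.2589488112135, 'cy': 209.427230427288, 'R': array([[ 0.32213502,  0.94655025, -0.01648197],
       [ 0.60911125, -0.22056092, -0.76179811],
       [-0.72471547,  0.2353625 , -0.6476048 ]]), 't': array([-155.86760646, -238.93606299, 1831.86997752])} [1523.33357337 -336.31693801 1001.73774458]
top {'fx': 460.93667916027863, 'fy': 460.93667916027863, 'cx': 278.408780670226, 'cy': 214.74421902142493, 'R': array([[-6.44929246e-02, -9.97918094e-01,  3.75634031e-04],
       [-9.77492511e-01,  6.30970928e-02, -2.01313558e-01],
       [ 2.00870740e-01, -1.33504796e-02, -9.79526779e-01]]), 't': array([  35.70618553,  520.36192327, 1219.58445783])} [ 265.97384604   19.0805614  1299.3581331 ]
{'t': 0.1, 'q': array([-1.20878286,  0.62927307,  0.03844407,  1.51825194, -0.02700526,
        0.99629066, -0.02000922]), 'qd': array([ 1.99532162e-03, -2.44602310e-03,  1.88316837e-03, -3.60308203e-03,
        7.53895184e-04,  1.21510145e-04,  4.36019696e-05]), 'tau': array([ 2.54273851e-03, -5.64515269e+01,  1.23009659e+00, -1.93966573e+01,
        1.12138357e-02,  5.57741660e-03, -1.07240177e-05]), 'tool_pos': array([269.46580307, 591.04477538, 303.07345841]), 'tcp_rot': array([[ 4.14891887e-01, -6.95597993e-04, -9.09870451e-01],
       [ 9.09869119e-01, -1.55683306e-03,  4.14892470e-01],
       [-1.70511477e-03, -9.99998546e-01, -1.30142729e-05]]), 'force': array([ 0.20778519, -0.70795217, -0.65005255]), 'ft_torque': array([ 0.05080579, -0.05275469,  0.00095238]), 'finger_gap': 85.12181187944971}
```

View pics/scene0.png

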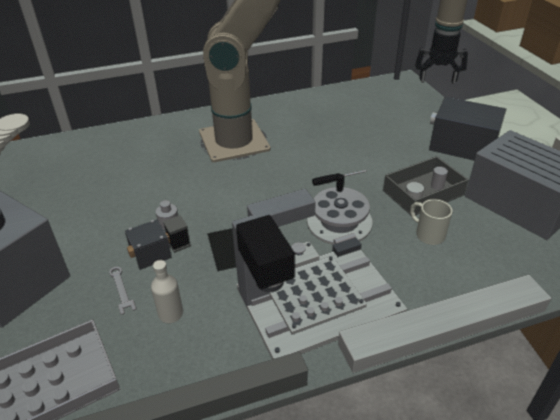

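View pics/top0.png

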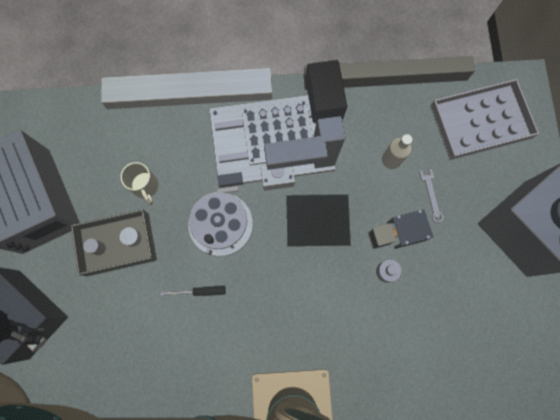

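```bash
cat > h.py <<'E'
from station import *
import cv2,numpy as np
P={n:camera_params(n) for n in("scene","top")}
def ray(n,u,v,z):
    p=P[n];R=np.array(p["R"]);t=np.array(p["t"]);c=-R.T@t
    d=R.T@np.array([(u-p["cx"])/p["fx"],(v-p["cy"])/p["fy"],1.])
    return (c+d*(z-c[2])/d[2]).round(1)
def proj(n,X):
    p=P[n];x=np.array(p["R"])@np.array(X,float)+p["t"]
    return np.array([p["fx"]*x[0]/x[2]+p["cx"],p["fy"]*x[1]/x[2]+p["cy"]]).round(1)
def crop(n,f,x,y,w,h,k,out):
    im=cv2.imread(f)[y:y+h,x:x+w]; im=cv2.resize(im,None,fx=k,fy=k,interpolation=cv2.INTER_CUBIC)
    im=cv2.convertScaleAbs(im,alpha=1.5,beta=10)
    for i in range(0,w,10):
        cv2.putText(im,str(x+i),(i*k,8),0,.3,(0,255,255),1); cv2.line(im,(i*k,0),(i*k,4),(0,255,255),1)
    for i in range(0,h,10):
        cv2.putText(im,str(y+i),(0,i*k+4),0,.3,(0,255,0),1)
    cv2.imwrite(out,im)
E
python3 - <<'E'
from h import *
crop("top","pics/top0.png",180,180,80,70,8,"pics/c1.png")
crop("top","pics/top0.png",365,200,75,70,8,"pics/c2.png")
crop("top","pics/top0.png",205,50,150,110,5,"pics/c3.png")
crop("scene","pics/scene0.png",290,160,90,80,8,"pics/c4.png")
crop("scene","pics/scene0.png",115,190,90,75,8,"pics/c5.png")
E
```

```text
(no output)
```

View pics/c1.png

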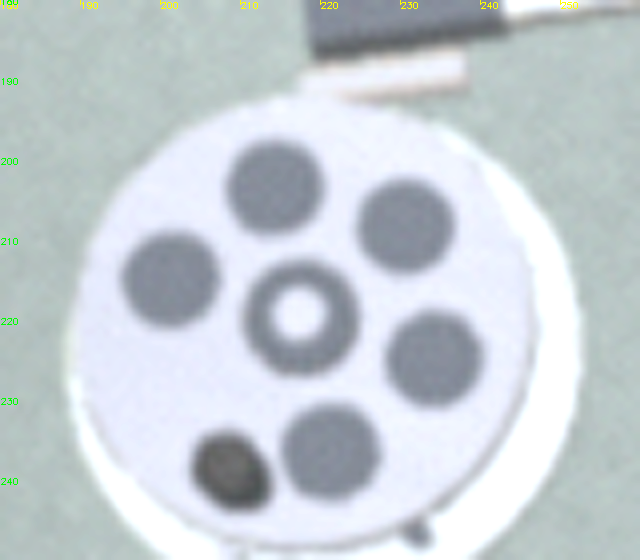

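View pics/c2.png

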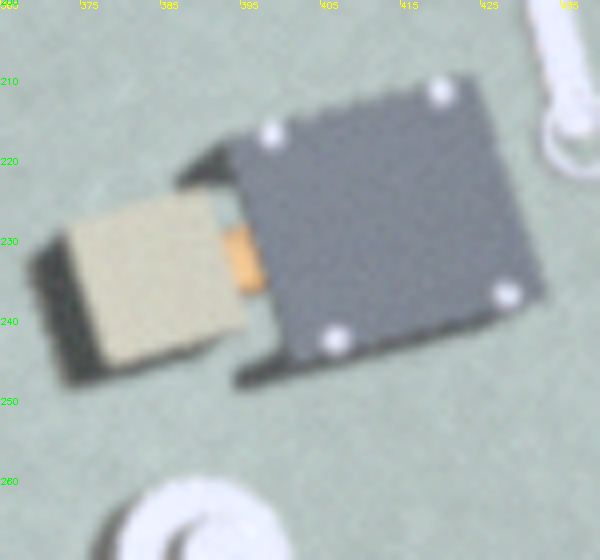

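View pics/c3.png

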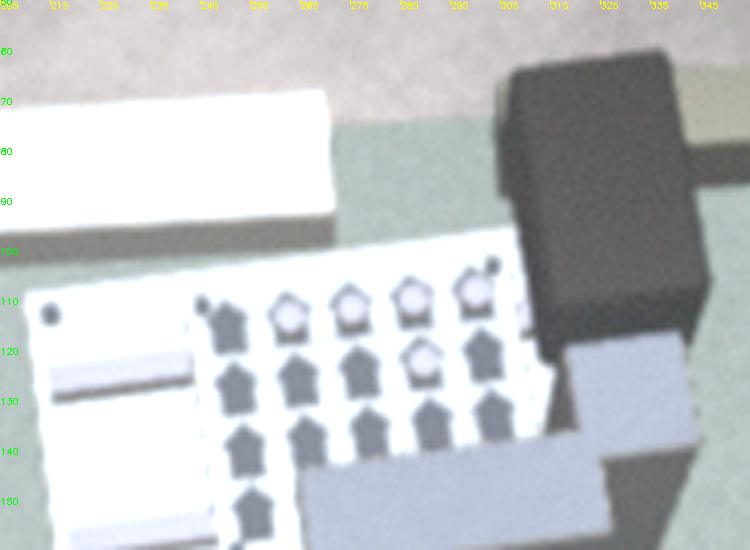

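View pics/c4.png

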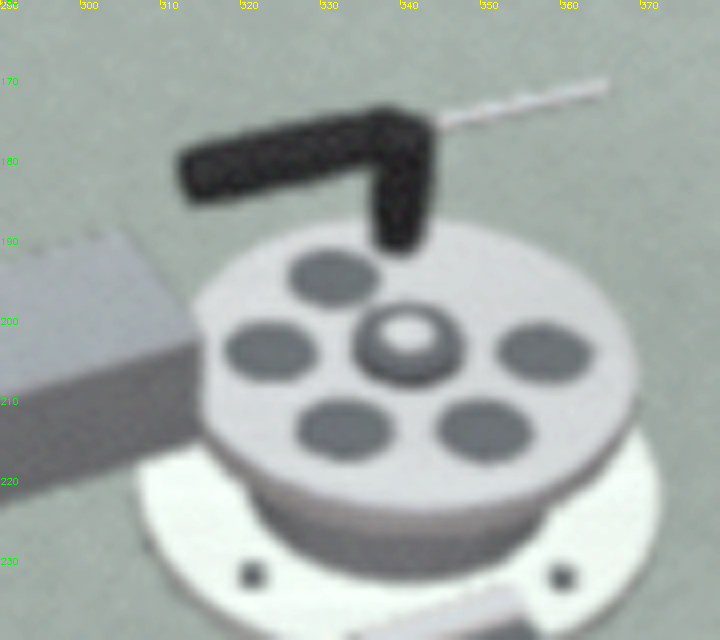

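View pics/c5.png

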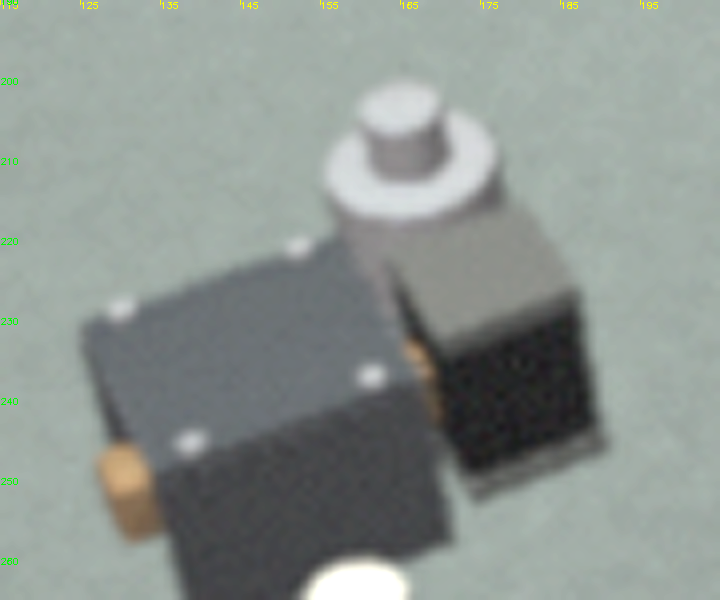

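```bash
python3 - <<'E'
from h import *
print("hub",ray("top",216.7,219,78), ray("scene",340,201.5,78))
print("rim top L,R,T,B",ray("top",189,222,70),ray("top",245.5,222,70),ray("top",217,192,70),ray("top",217,248.5,70))
print("handle top",ray("top",207,237,124),"scene",ray("scene",338.5,175.5,124),"base top",ray("top",211,242,75),"base scene",ray("scene",338.5,190,72))
print("dark thing",ray("top",231,246,20))
print("head top corners",[ray("top",*p,76) for p in((373,229),(391,223),(395,240),(378,245))])
print("head top scene",[ray("scene",*p,76) for p in((164,222),(179.5,217),(186,227),(171,233))])
print("dock roof",[ray("top",*p,78) for p in((393,217.5),(424,209.5),(432.5,237.5),(401,245))])
print("ring",ray("top",390,270,75))
print("mat",[ray("top",*p,3) for p in((288,195.5),(350,195.5),(350.5,246),(287,245))])
E
python3 - <<'E'
from h import *
crop("top","pics/top0.png",235,125,120,65,6,"pics/c6.png")
crop("scene","pics/scene0.png",230,175,110,110,7,"pics/c7.png")
crop("scene","pics/scene0.png",195,215,80,60,8,"pics/c8.png")
E
```

```text
hub [515.5 169.4  78. ] [515.5 169.6  78. ]
rim top L,R,T,B [513.6 245.8  70. ] [503.8  92.7  70. ] [592.7 166.8  70. ] [436.4 172.7  70. ]
handle top [460.4 190.5 124. ] scene [460.5 186.5 124. ] base top [454.3 187.4  75. ] base scene [460.5 189.7  72. ]
dark thing [447.9 139.6  20. ]
head top corners [array([ 461.3, -249.2,   76. ]), array([ 474.6, -299.5,   76. ]), array([ 427.8, -304.9,   76. ]), array([ 417.3, -258. ,   76. ])]
head top scene [array([ 432.9, -301.3,   76. ]), array([ 426.9, -258.7,   76. ]), array([ 472.3, -250.1,   76. ]), array([ 482. , -291.3,   76. ])]
dock roof [array([ 488.9, -306.1,   78. ]), array([ 505.5, -392.5,   78. ]), array([ 427.8, -405.4,   78. ]), array([ 413.1, -318.8,   78. ])]
ring [ 349.  -282.7   75. ]
mat [array([586.8, -30. ,   3. ]), array([ 575.2, -209.2,    3. ]), array([ 428.5, -196.5,    3. ]), array([442.9, -17.2,   3. ])]
```

View pics/c6.png

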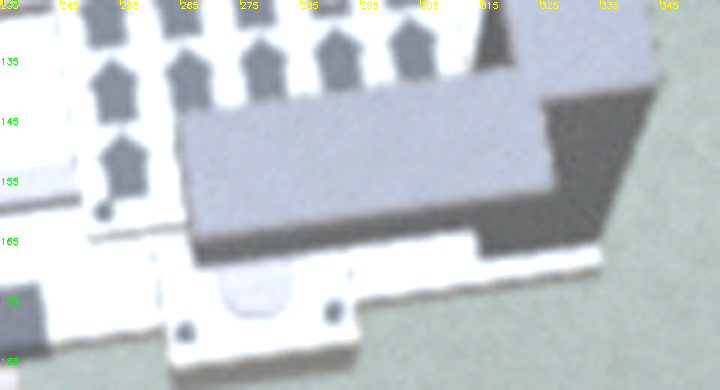

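View pics/c7.png

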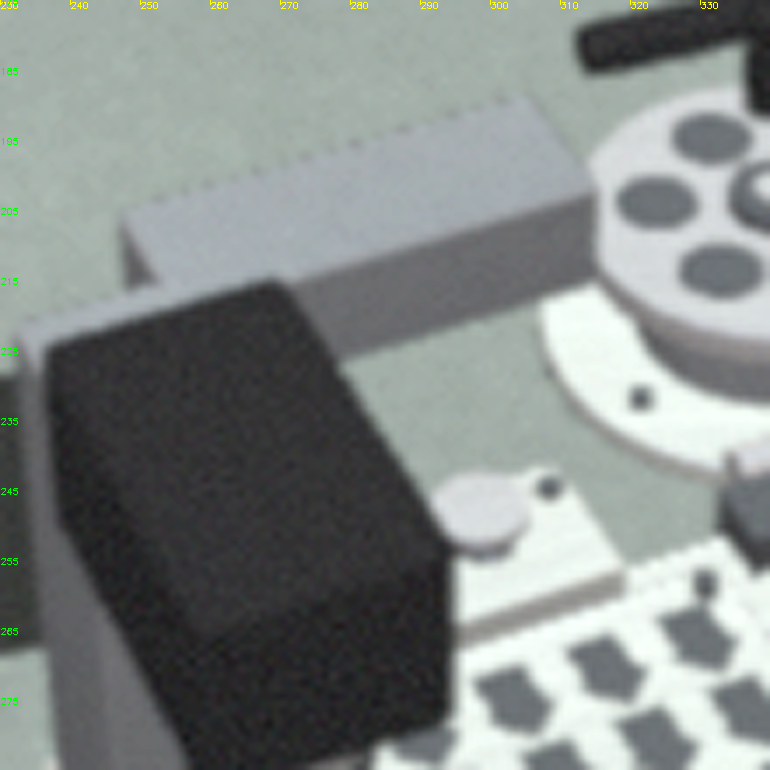

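```bash
python3 - <<'E'
from h import *
print("cap scene",ray("scene",297.3,247.3,76), "cap top L/R", ray("top",271.5,173,76),ray("top",283.8,172,76), "front",ray("top",278,178,76))
print("arm front edge top",ray("top",267.8,164.5,235),ray("top",327,156.3,235),"backleft",ray("top",265.5,143.5,235))
print("block front",ray("top",263.5,186,55),ray("top",294.5,181.5,55))
print("arm scene near-left",ray("scene",315,202,235),ray("scene",305,188.5,235),ray("scene",247.5,204.5,235))
print("tab top",proj("top",[433,197.3,65]),proj("scene",[433,197.3,65]))
print("dark thing z",[ray("top",231,179,z) for z in (60,90)])
E
```

```text
cap scene [641.8  -2.2  76. ] cap top L/R [635.5  13.9  76. ] [636.2 -20.2  76. ] front [620.   -3.1  76. ]
arm front edge top [609.3  22.1 235. ] [ 620.8 -122.1  235. ] backleft [663.   24.5 235. ]
block front [605.6  38.4  55. ] [613.  -48.9  55. ]
arm scene near-left [669.1  29.5 235. ] [614.8  26.  235. ] [ 625.1 -117.8  235. ]
tab top [208.1 250.6] [336.9 185.8]
dark thing z [array([630.2, 127.6,  60. ]), array([621.4, 125. ,  90. ])]
```

```bash
python3 - <<'E'
from h import *
crop("top","pics/top0.png",195,165,60,90,7,"pics/c9.png")
E
```

```text
(no output)
```

View pics/c9.png

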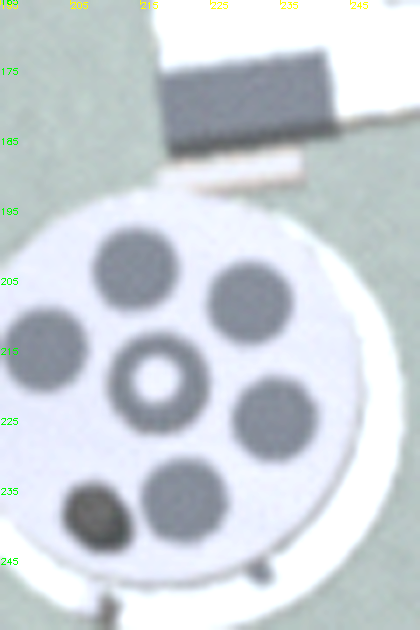

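```bash
cat >> h.py <<'E'
from scipy.spatial.transform import Rotation as Ro
def rel(pos,yaw,base=None):
    s=read_state(); R=np.array(s["tcp_rot"]); p=np.array(s["tool_pos"]) if base is None else np.array(base)
    a=np.radians(yaw); T=np.array([[np.cos(a),0,-np.sin(a)],[np.sin(a),0,np.cos(a)],[0,-1,0]])
    d=R.T@(np.array(pos)-p)/40
    w=Ro.from_matrix(R.T@T).as_rotvec(degrees=True)/6
    yw=np.degrees(np.arctan2(R[1,0],R[0,0]))
    print("t",round(s["t"],2),"at",p.round(1),"yaw",yw.round(1),"| shift",d.round(3),"turn",w.round(2),"gap",round(s["finger_gap"],1),"F",np.round(s["force"],1))
E
python3 - <<'E'
from h import *
rel([459.5,188.5,280],20)
E
```

```text
t 0.1 at [269.5 591.  303.1] yaw 65.5 | shift [-7.185  0.589 -8.498] turn [ 0.01  7.58 -0.02] gap 85.1 F [ 0.2 -0.7 -0.7]
```

```bash
python3 -m inch '[[-7.185,0.45,-8.5,0,7.58,0,0.4],[-7.185,0.45,-8.5,0,7.58,0,0.4],[-7.185,0.45,-8.5,0,7.58,0,0.4],[-7.185,0.45,-8.5,0,7.58,0,0.4],[-7.185,0.45,-8.5,0,7.58,0,0.4],[-7.185,0.45,-8.5,0,7.58,0,0.4],[-7.185,0.45,-8.5,0,7.58,0,0.4],[-7.185,0.45,-8.5,0,7.58,0,0.4]]'
python3 -c "
from h import *
rel([459.5,188.5,280],20)"
```

```text
t: 0.9
tool_pos: [440.6, 228.2, 287.5]
tcp_rot: [[0.939, -0.0, -0.343], [0.343, -0.0, 0.939], [-0.0, -1.0, -0.0]]
force: [0.8, -0.3, 0.5]
finger_gap: 59.4
t 0.9 at [440.6 228.2 287.5] yaw 20.0 | shift [ 0.103  0.189 -1.095] turn [ 0.    0.01 -0.  ] gap 59.4 F [ 0.8 -0.3  0.5]
```

```bash
python3 -m inch '[[0.1,0.19,-0.7,0,0,0,0.4],[0.1,0.19,-0.7,0,0,0,0.4],[0.1,0.19,-0.7,0,0,0,0.4],[0.1,0.19,-0.7,0,0,0,0.4]]'
python3 -c "
from h import *
rel([459.5,188.5,230],20)
cv2.imwrite('pics/t1.png',capture('top')[:,:,::-1]);cv2.imwrite('pics/s1.png',capture('scene')[:,:,::-1])
crop('scene','pics/s1.png',280,90,100,110,7,'pics/s1c.png')
crop('top','pics/t1.png',150,180,100,100,6,'pics/t1c.png')"
```

```text
t: 1.3
tool_pos: [453.1, 206.5, 280.0]
tcp_rot: [[0.939, -0.001, -0.344], [0.344, 0.001, 0.939], [-0.0, -1.0, 0.001]]
force: [-0.2, 1.0, -0.6]
finger_gap: 59.7
t 1.3 at [453.1 206.5 280. ] yaw 20.1 | shift [-0.003  1.251 -0.478] turn [-0.01  0.02 -0.  ] gap 59.7 F [-0.2  1.  -0.6]
```

View pics/s1c.png

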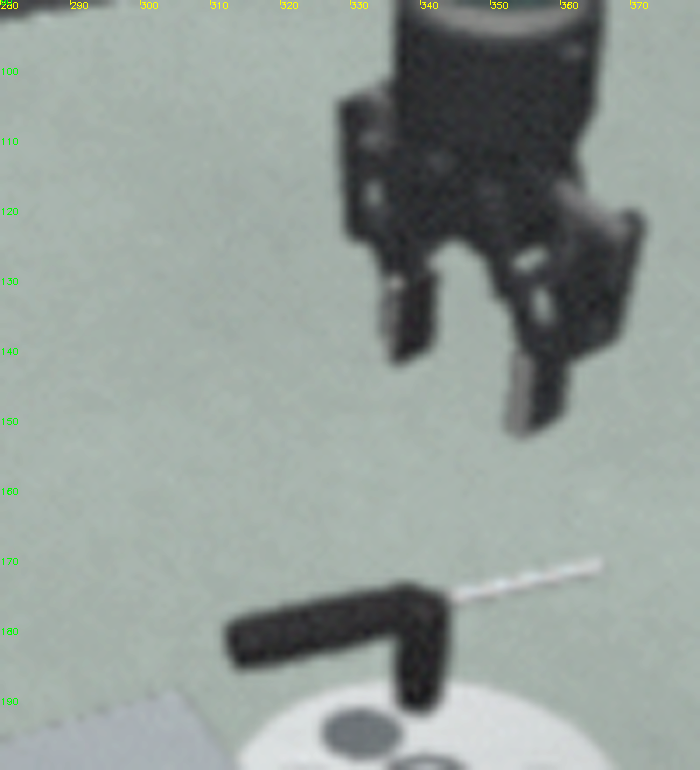

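View pics/t1c.png

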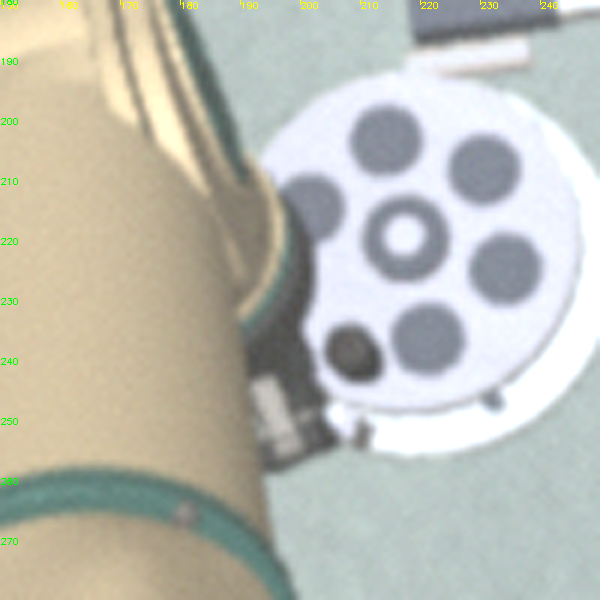

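```bash
python3 -m inch '[[0,0.3,-0.478,0,0,0,0.4],[0,1.25,-0.478,0,0,0,0.4],[0,1.25,-0.478,0,0,0,0.4],[0,1.25,-0.478,0,0,0,0.4]]'
python3 -c "
from h import *
rel([459.5,188.5,156.5],20)
cv2.imwrite('pics/s2.png',capture('scene')[:,:,::-1])
crop('scene','pics/s2.png',290,100,90,110,7,'pics/s2c.png')"
```

```text
t: 1.8
tool_pos: [459.6, 188.0, 230.2]
tcp_rot: [[0.939, -0.002, -0.344], [0.344, -0.0, 0.939], [-0.002, -1.0, 0.0]]
force: [0.0, 1.3, -0.1]
finger_gap: 59.6
t 1.8 at [459.6 188.  230.2] yaw 20.1 | shift [0.005 1.841 0.012] turn [-0.    0.02 -0.02] gap 59.6 F [ 0.   1.3 -0.1]
```

View pics/s2c.png

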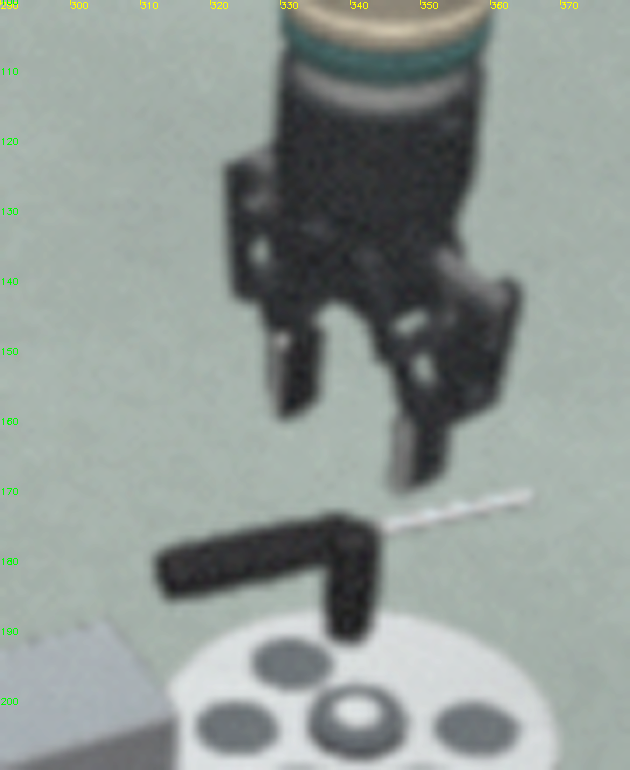

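```bash
python3 -m inch '[[0,0.92,0,0,0,0,0.4],[0,1.84,0,0,0,0,0.4],[0,1.84,0,0,0,0,0.4],[0,1.84,0,0,0,0,-1],[0,1.84,0,0,0,0,-1],[0,1.84,0,0,0,0,-1],[0,1.84,0,0,0,0,-1],[0,1.84,0,0,0,0,-1]]'
python3 -c "
from h import *
rel([459.5,188.5,156.5],20)
cv2.imwrite('pics/s3.png',capture('scene')[:,:,::-1])
crop('scene','pics/s3.png',290,120,90,110,7,'pics/s3c.png')"
```

```text
t: 2.65
tool_pos: [461.3, 187.7, 158.8]
tcp_rot: [[0.94, 0.003, -0.342], [0.342, 0.002, 0.94], [0.004, -1.0, 0.001]]
force: [-0.6, 0.0, 6.3]
finger_gap: 21.2
t 2.65 at [461.3 187.7 158.8] yaw 20.0 | shift [-0.035  0.057  0.034] turn [-0.01  0.    0.04] gap 21.2 F [-0.6  0.   6.3]
```

View pics/s3c.png

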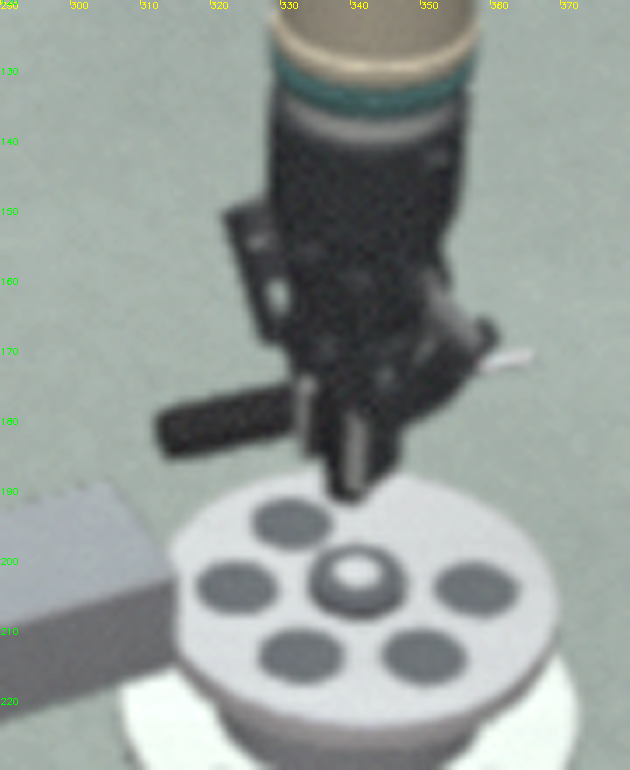

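```bash
python3 -c "
import numpy as np
for c in range(3):
  p0=141.4-120*c
  print([[round(1.5*(np.cos(np.radians(p0-15*k))-np.cos(np.radians(p0))),3),round(1.5*(np.sin(np.radians(p0-15*k))-np.sin(np.radians(p0))),3)] for k in range(1,9)])"
```

```text
[[np.float64(0.282), np.float64(0.272)], [np.float64(0.625), np.float64(0.461)], [np.float64(1.005), np.float64(0.555)], [np.float64(1.397), np.float64(0.547)], [np.float64(1.773), np.float64(0.439)], [np.float64(2.108), np.float64(0.236)], [np.float64(2.38), np.float64(-0.046)], [np.float64(2.569), np.float64(-0.389)]]
[[np.float64(0.094), np.float64(-0.38)], [np.float64(0.087), np.float64(-0.772)], [np.float64(-0.022), np.float64(-1.148)], [np.float64(-0.224), np.float64(-1.483)], [np.float64(-0.506), np.float64(-1.755)], [np.float64(-0.849), np.float64(-1.944)], [np.float64(-1.229), np.float64(-2.038)], [np.float64(-1.621), np.float64(-2.03)]]
[[np.float64(-0.376), np.float64(0.109)], [np.float64(-0.712), np.float64(0.311)], [np.float64(-0.983), np.float64(0.593)], [np.float64(-1.172), np.float64(0.936)], [np.float64(-1.266), np.float64(1.316)], [np.float64(-1.259), np.float64(1.707)], [np.float64(-1.15), np.float64(2.084)], [np.float64(-0.948), np.float64(2.419)]]
```

First 60°, to check force and tracking.

```bash
python3 -m inch '[[0.28,0,0.27,0,0,0,-1],[0.625,0,0.46,0,0,0,-1],[1.0,0,0.555,0,0,0,-1],[1.4,0,0.547,0,0,0,-1],[1.4,0,0.547,0,0,0,-1]]'
python3 -c "
from h import *
a=np.radians(161.4-60)
rel([518.2+60*np.cos(a),168.6+60*np.sin(a),158.8],20)
cv2.imwrite('pics/s4.png',capture('scene')[:,:,::-1])
crop('scene','pics/s4.png',290,120,100,110,7,'pics/s4c.png')"
```

```text
t: 3.2
tool_pos: [508.9, 226.2, 158.8]
tcp_rot: [[0.94, 0.007, -0.341], [0.341, 0.0, 0.94], [0.007, -1.0, -0.002]]
force: [3.1, -3.5, 5.1]
finger_gap: 21.8
t 3.2 at [508.9 226.2 158.8] yaw 19.9 | shift [-0.051  0.001  0.05 ] turn [ 0.02 -0.01  0.06] gap 21.8 F [ 3.1 -3.5  5.1]
```

View pics/s4c.png

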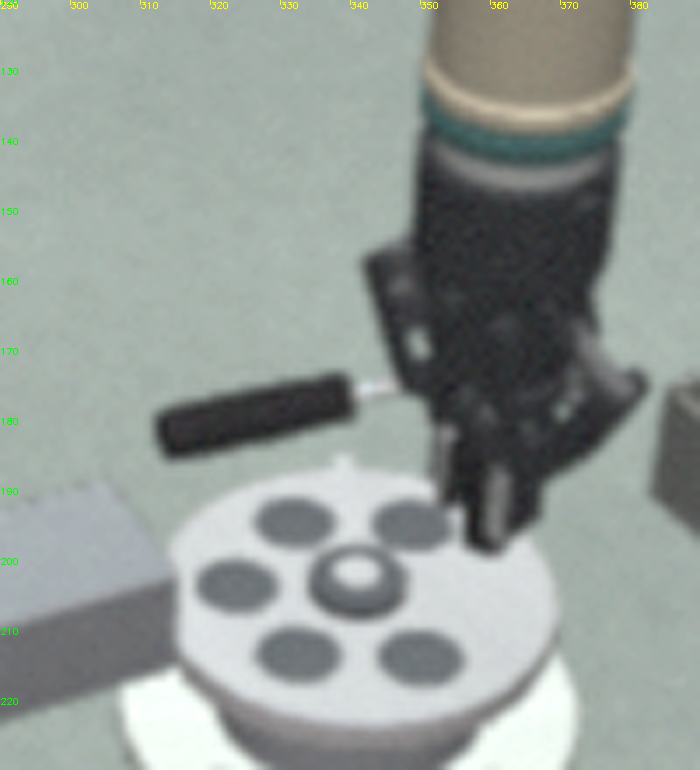

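```bash
python3 -c "
import numpy as np
from h import *
for c in range(3):
  p0=81.4-120*c
  print([[float(round(1.5*(np.cos(np.radians(p0-15*k))-np.cos(np.radians(p0))),3)),float(round(1.5*(np.sin(np.radians(p0-15*k))-np.sin(np.radians(p0))),3))] for k in range(1,9)])
print(ray('scene',338.4,186.3,65))"
```

```text
[[0.376, -0.109], [0.712, -0.311], [0.983, -0.593], [1.172, -0.936], [1.266, -1.316], [1.259, -1.707], [1.15, -2.084], [0.948, -2.419]]
[[-0.282, -0.272], [-0.625, -0.461], [-1.005, -0.555], [-1.397, -0.547], [-1.773, -0.439], [-2.108, -0.236], [-2.38, 0.046], [-2.569, 0.389]]
[[-0.094, 0.38], [-0.087, 0.772], [0.022, 1.148], [0.224, 1.483], [0.506, 1.755], [0.849, 1.944], [1.229, 2.038], [1.621, 2.03]]
[436.7 200.4  65. ]
```

```bash
python3 -m inch '[[0.376,0,-0.11,0,0,0,-1],[0.712,0,-0.31,0,0,0,-1],[0.983,0,-0.593,0,0,0,-1],[1.17,0,-0.936,0,0,0,-1],[1.266,0,-1.316,0,0,0,-1],[1.26,0,-1.707,0,0,0,-1],[1.15,0,-2.084,0,0,0,-1],[0.948,0,-2.42,0,0,0,-1]]'
python3 -c "
from h import *
a=np.radians(161.4-180)
rel([518.2+60*np.cos(a),168.6+60*np.sin(a),158.8],20)
"
```

```text
t: 4.05
tool_pos: [575.3, 150.9, 158.8]
tcp_rot: [[0.939, 0.005, -0.343], [0.343, 0.004, 0.939], [0.006, -1.0, 0.002]]
force: [-0.1, 2.9, 7.5]
finger_gap: 21.3
t 4.05 at [575.3 150.9 158.8] yaw 20.1 | shift [-0.019  0.001 -0.031] turn [-0.02  0.01  0.05] gap 21.3 F [-0.1  2.9  7.5]
```

```bash
python3 -m inch '[[-0.282,0,-0.272,0,0,0,-1],[-0.625,0,-0.461,0,0,0,-1],[-1.005,0,-0.555,0,0,0,-1],[-1.397,0,-0.547,0,0,0,-1],[-1.773,0,-0.439,0,0,0,-1],[-2.108,0,-0.236,0,0,0,-1],[-2.38,0,0.046,0,0,0,-1],[-2.569,0,0.389,0,0,0,-1]]'
python3 -c "
from h import *
a=np.radians(161.4-300)
rel([518.2+60*np.cos(a),168.6+60*np.sin(a),158.8],20)
"
```

```text
t: 4.85
tool_pos: [472.9, 126.4, 158.8]
tcp_rot: [[0.941, 0.004, -0.339], [0.339, -0.001, 0.941], [0.004, -1.0, -0.002]]
force: [1.5, -4.1, 11.2]
finger_gap: 21.4
t 4.85 at [472.9 126.4 158.8] yaw 19.8 | shift [ 0.027 -0.001  0.058] turn [ 0.02 -0.03  0.04] gap 21.4 F [ 1.5 -4.1 11.2]
```

```bash
python3 -m inch '[[-0.094,0,0.38,0,0,0,-1],[-0.087,0,0.772,0,0,0,-1],[0.022,0,1.148,0,0,0,-1],[0.12,0,1.33,0,0,0,-1],[0.224,0,1.483,0,0,0,-1],[0.224,0,1.483,0,0,0,-1],[0.224,0,1.483,0,0,0,-1]]'
python3 -c "
from h import *
rel([461.3,187.7,158.8],20)
cv2.imwrite('pics/s5.png',capture('scene')[:,:,::-1])
crop('scene','pics/s5.png',290,120,100,110,7,'pics/s5c.png')"
```

```text
t: 5.55
tool_pos: [461.6, 188.7, 158.8]
tcp_rot: [[0.939, 0.005, -0.343], [0.343, 0.003, 0.939], [0.005, -1.0, 0.001]]
force: [1.7, 0.2, 9.8]
finger_gap: 21.0
t 5.55 at [461.6 188.7 158.8] yaw 20.1 | shift [-0.015 -0.001 -0.02 ] turn [-0.01  0.01  0.05] gap 21.0 F [1.7 0.2 9.8]
```

View pics/s5c.png

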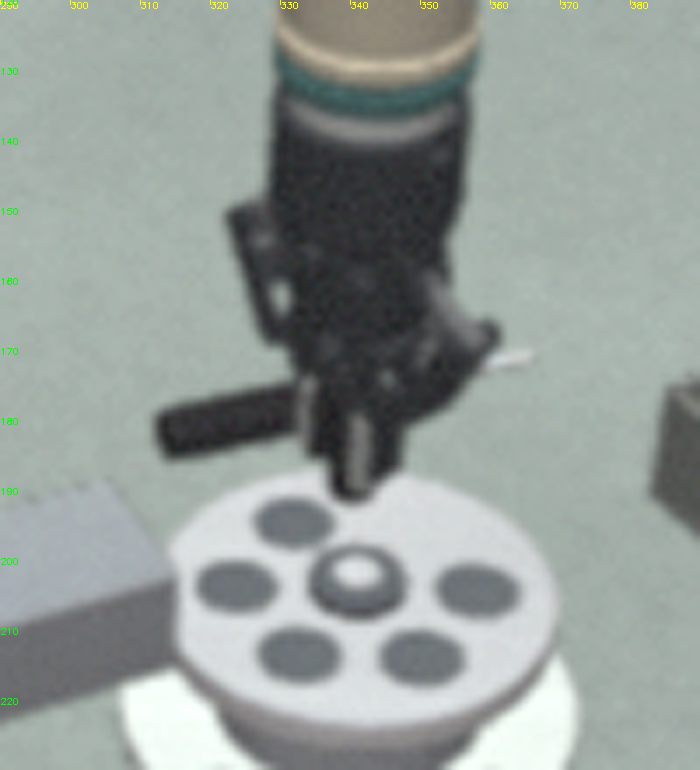

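```bash
python3 -m inch '[[-0.01,0,-0.025,0,0,0,-1],[-0.01,0,-0.025,0,0,0,-1],[-0.01,0,-0.025,0,0,0,0.4],[-0.01,0,-0.025,0,0,0,0.4],[-0.01,0,-0.025,0,0,0,0.4],[-0.01,-1,-0.025,0,0,0,0.4],[-0.01,-2,-0.025,0,0,0,0.4],[-0.01,-3,-0.025,0,0,0,0.4]]'
python3 -c "
from h import *
rel([445,-277,230],10.3)"
```

```text
t: 6.4
tool_pos: [459.7, 185.6, 277.5]
tcp_rot: [[0.94, -0.002, -0.342], [0.342, -0.001, 0.94], [-0.002, -1.0, -0.0]]
force: [0.9, 1.1, -0.6]
finger_gap: 59.8
t 6.4 at [459.7 185.6 277.5] yaw 20.0 | shift [ -4.296   1.199 -10.744] turn [ 0.    1.61 -0.02] gap 59.8 F [ 0.9  1.1 -0.6]
```

```bash
python3 -m inch '[[-4.3,0.3,-10.744,0,1.61,0,0.55],[-4.3,0.3,-10.744,0,1.61,0,0.55],[-4.3,0.3,-10.744,0,1.61,0,0.55],[-4.3,0.3,-10.744,0,1.61,0,0.55],[-4.3,0.3,-10.744,0,1.61,0,0.55],[-4.3,0.3,-10.744,0,1.61,0,0.55],[-4.3,0.3,-10.744,0,1.61,0,0.55],[-4.3,0.3,-10.744,0,1.61,0,0.55]]'
python3 -c "
from h import *
rel([445,-277,230],10.3)
cv2.imwrite('pics/t6.png',capture('top')[:,:,::-1]);cv2.imwrite('pics/s6.png',capture('scene')[:,:,::-1])
crop('scene','pics/s6.png',295,160,80,70,8,'pics/s6c.png')
crop('top','pics/t6.png',180,165,75,90,7,'pics/t6c.png')"
```

```text
t: 7.2
tool_pos: [447.0, -215.4, 266.0]
tcp_rot: [[0.984, -0.001, -0.18], [0.18, 0.001, 0.984], [-0.0, -1.0, 0.001]]
force: [-0.1, 0.1, -0.5]
finger_gap: 66.2
t 7.2 at [ 447.  -215.4  266. ] yaw 10.3 | shift [-0.324  0.899 -1.506] turn [-0.01  0.01 -0.  ] gap 66.2 F [-0.1  0.1 -0.5]
```

View pics/s6c.png

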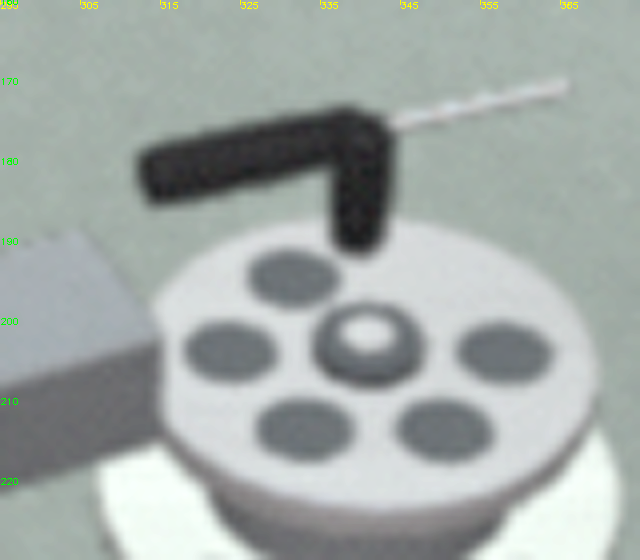

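View pics/t6c.png

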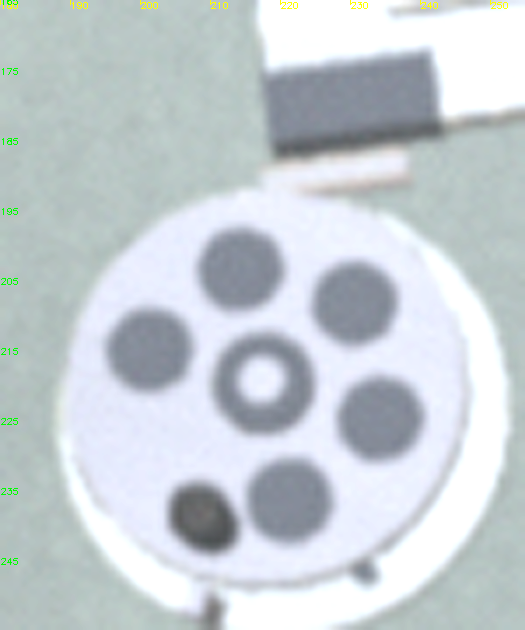

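View pics/s6.png

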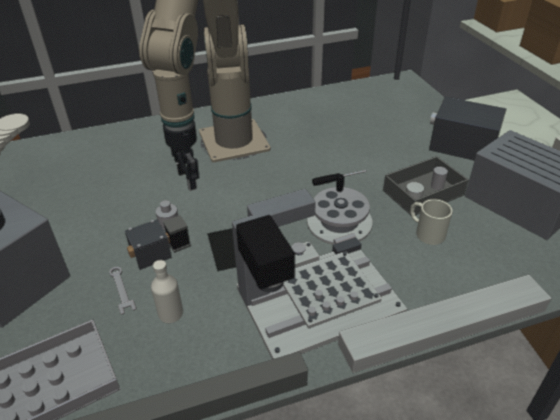

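```bash
python3 -m inch '[[-0.27,0.9,-1.506,0,0,0,0.55],[-0.27,0.9,-1.506,0,0,0,0.55],[-0.27,0.9,-1.506,0,0,0,0.55],[-0.27,0.9,-1.506,0,0,0,0.55]]'
python3 -c "
from h import *
rel([447,-277,104],10.3)
cv2.imwrite('pics/t7.png',capture('top')[:,:,::-1]);cv2.imwrite('pics/s7.png',capture('scene')[:,:,::-1])
crop('scene','pics/s7.png',115,160,100,110,7,'pics/s7c.png')
crop('top','pics/t7.png',340,195,105,90,7,'pics/t7c.png')
print([proj('scene',[447+33*k*.984,-277+33*k*.178,76]) for k in (-1,1)])"
```

```text
t: 7.7
tool_pos: [447.5, -274.0, 229.8]
tcp_rot: [[0.984, -0.001, -0.179], [0.179, 0.001, 0.984], [-0.001, -1.0, 0.002]]
force: [-0.6, 0.1, 0.5]
finger_gap: 66.2
t 7.7 at [ 447.5 -274.   229.8] yaw 10.3 | shift [-0.023  3.145 -0.077] turn [-0.02  0.   -0.01] gap 66.2 F [-0.6  0.1  0.5]
[array([169.7, 216.2]), array([178.5, 230.6])]
```

View pics/s7c.png

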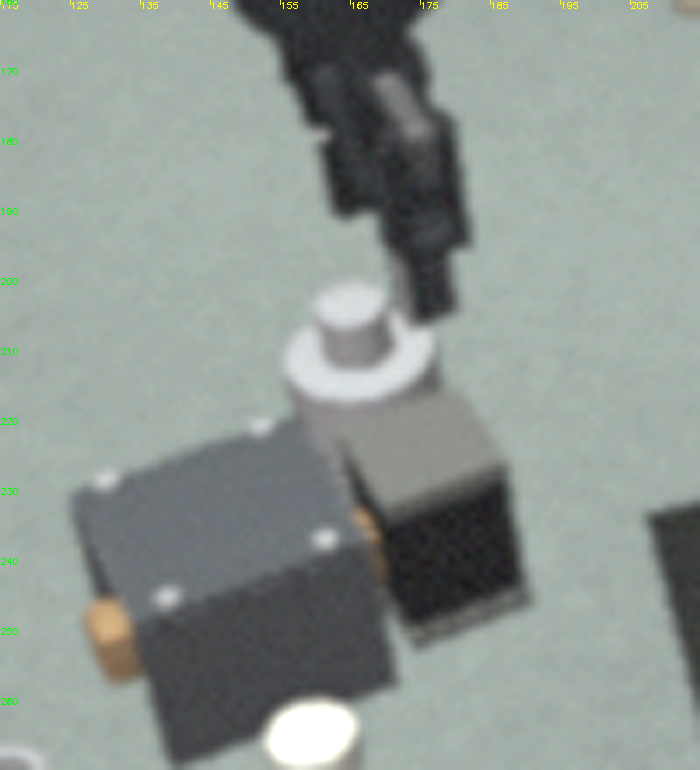

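View pics/t7c.png

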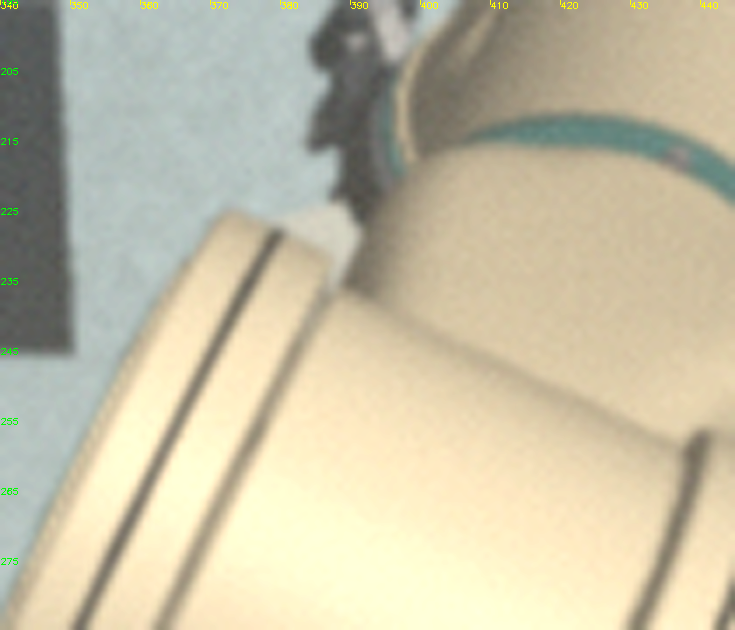

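```bash
python3 -m inch '[[0.02,1,-0.05,0,0,0,0.55],[0.02,1.8,-0.05,0,0,0,0.55],[0.02,1.8,-0.05,0,0,0,0.55]]'
python3 -c "
from h import *
rel([448.5,-276,106],10.3)
cv2.imwrite('pics/s8.png',capture('scene')[:,:,::-1])
crop('scene','pics/s8.png',115,160,100,110,7,'pics/s8c.png')
"
```

```text
t: 8.1
tool_pos: [447.7, -273.8, 155.7]
tcp_rot: [[0.983, -0.005, -0.182], [0.182, 0.004, 0.983], [-0.005, -1.0, 0.005]]
force: [-0.8, 0.4, -0.1]
finger_gap: 66.2
t 8.1 at [ 447.7 -273.8  155.7] yaw 10.5 | shift [ 0.015  1.242 -0.063] turn [-0.05  0.03 -0.04] gap 66.2 F [-0.8  0.4 -0.1]
```

View pics/s8c.png

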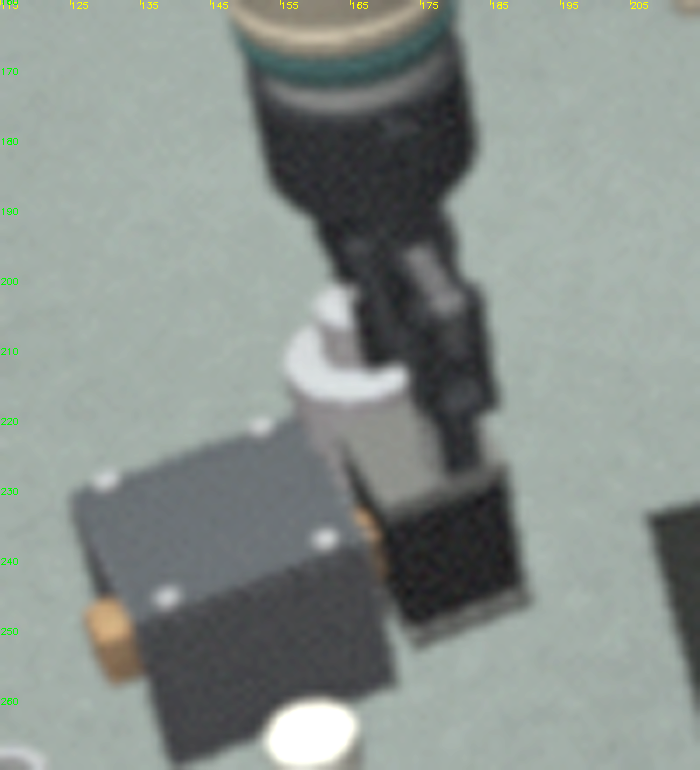

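```bash
python3 -m inch '[[0.03,0.5,-0.06,0,0,0,0.55],[0.03,0.9,-0.06,0,0,0,0.55],[0.03,1.24,-0.06,0,0,0,0.55],[0.03,1.24,-0.06,0,0,0,0.55]]'
python3 -c "
from h import *
rel([448.5,-276,106],10.3)
cv2.imwrite('pics/s9.png',capture('scene')[:,:,::-1])
crop('scene','pics/s9.png',115,160,100,110,7,'pics/s9c.png')
"
```

```text
t: 8.55
tool_pos: [450.8, -278.2, 108.6]
tcp_rot: [[0.984, -0.0, -0.18], [0.18, 0.001, 0.984], [-0.0, -1.0, 0.001]]
force: [-0.8, 0.7, 0.1]
finger_gap: 66.2
t 8.55 at [ 450.8 -278.2  108.6] yaw 10.4 | shift [-0.045  0.064  0.064] turn [-0.01  0.01 -0.  ] gap 66.2 F [-0.8  0.7  0.1]
```

View pics/s9c.png

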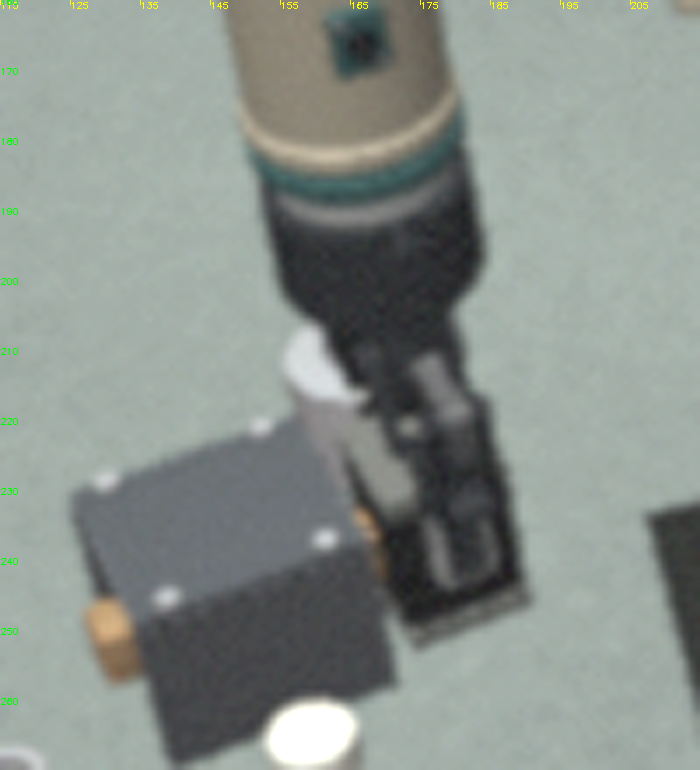

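```bash
python3 -m inch '[[-0.02,0.05,0.03,0,0,0,-1],[-0.02,0.05,0.03,0,0,0,-1],[-0.02,0.05,0.03,0,0,0,-1],[-0.02,0.05,0.03,0,0,0,-1],[-0.02,0.05,0.03,0,0,0,-1]]'
python3 -m inch '[[0,-0.1,0,0,0,0,-1],[0,-0.2,0,0,0,0,-1],[0,-0.2,0,0,0,0,-1]]'
python3 -c "
from h import *
rel([448.5-.178*150,-276+.984*150,111],10.3)
cv2.imwrite('pics/s10.png',capture('scene')[:,:,::-1])
crop('scene','pics/s10.png',115,160,100,110,7,'pics/s10c.png')
"
```

```text
t: 9.1
tool_pos: [449.3, -278.0, 107.5]
tcp_rot: [[0.984, 0.0, -0.179], [0.179, -0.0, 0.984], [0.0, -1.0, -0.0]]
force: [-2.9, 1.2, 6.6]
finger_gap: 49.2
t: 9.4
tool_pos: [450.1, -277.7, 115.0]
tcp_rot: [[0.984, 0.001, -0.18], [0.18, -0.0, 0.984], [0.001, -1.0, -0.0]]
force: [-0.7, -0.3, -4.2]
finger_gap: 49.6
t 9.4 at [ 450.1 -277.7  115. ] yaw 10.4 | shift [-0.024  0.098  3.799] turn [0.   0.01 0.01] gap 49.6 F [-0.7 -0.3 -4.2]
```

View pics/s10c.png

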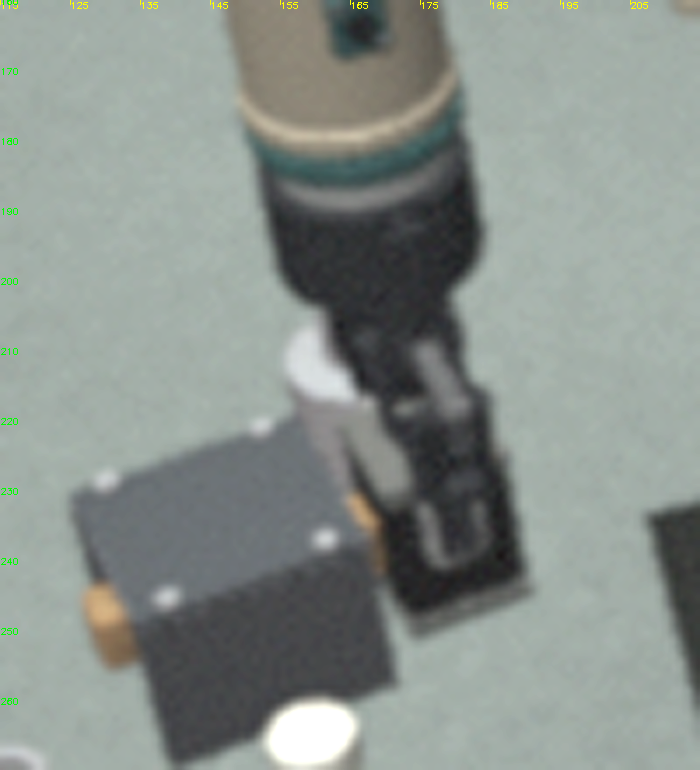

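```bash
python3 -m inch '[[0,0,0.6,0,0,0,-1],[0,0,1.4,0,0,0,-1],[0,0,2.2,0,0,0,-1],[0,0,3.0,0,0,0,-1],[0,0,3.4,0,0,0,-1],[0,0,3.4,0,0,0,-1],[0,0,3.4,0,0,0,-1]]'
python3 -c "
from h import *
rel([525,-112,150],-85.4)
cv2.imwrite('pics/s11.png',capture('scene')[:,:,::-1])
crop('scene','pics/s11.png',115,150,150,120,5,'pics/s11c.png')
"
```

```text
t: 10.15
tool_pos: [425.8, -144.3, 114.6]
tcp_rot: [[0.984, 0.001, -0.18], [0.18, -0.001, 0.984], [0.001, -1.0, -0.001]]
force: [0.5, -0.6, -4.3]
finger_gap: 49.4
t 10.15 at [ 425.8 -144.3  114.6] yaw 10.4 | shift [ 2.585 -0.883  0.347] turn [0.000e+00 1.596e+01 1.000e-02] gap 49.4 F [ 0.5 -0.6 -4.3]
```

View pics/s11c.png

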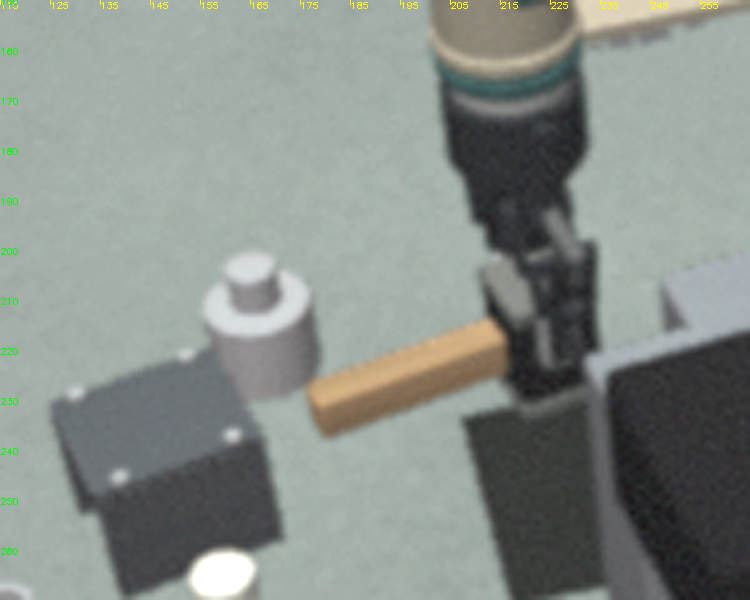

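```bash
python3 -m inch '[[0.7,-0.9,0.1,0,0,0,-1],[1.6,-1.6,0.2,0,0,0,-1],[2.4,-1.6,0.3,0,1.4,0,-1],[2.585,-1.6,0.347,0,2.8,0,-1],[2.585,-1.6,0.347,0,4.2,0,-1],[2.585,-1.6,0.347,0,5.6,0,-1],[2.585,-1.6,0.347,0,7,0,-1],[2.585,-1.6,0.347,0,8.4,0,-1]]'
python3 -c "
from h import *
rel([525,-112,125],-85.4)"
```

```text
t: 11.0
tool_pos: [524.6, -113.2, 178.6]
tcp_rot: [[0.76, 0.0, 0.649], [-0.649, -0.001, 0.76], [0.001, -1.0, -0.0]]
force: [-1.5, -0.5, -3.9]
finger_gap: 49.1
t 11.0 at [ 524.6 -113.2  178.6] yaw -40.5 | shift [-0.012  1.339  0.03 ] turn [0.   7.48 0.01] gap 49.1 F [-1.5 -0.5 -3.9]
```

```bash
python3 -m inch '[[0,0,0.03,0,1.4,0,-1],[0,0.2,0.03,0,2.8,0,-1],[0,0.5,0.03,0,4.2,0,-1],[0,0.8,0.03,0,5.6,0,-1],[0,1.1,0.03,0,7,0,-1],[0,1.4,0.03,0,7.48,0,-1],[0,1.4,0.03,0,7.48,0,-1],[0,1.4,0.03,0,7.48,0,-1]]'
python3 -c "
from h import *
rel([525,-112,111],-85.4)
cv2.imwrite('pics/s12.png',capture('scene')[:,:,::-1])
cv2.imwrite('pics/t12.png',capture('top')[:,:,::-1])
"
```

```text
t: 11.8
tool_pos: [525.3, -111.8, 122.6]
tcp_rot: [[0.089, -0.0, 0.996], [-0.996, -0.001, 0.089], [0.001, -1.0, -0.0]]
force: [1.2, -0.5, -4.0]
finger_gap: 49.5
t 11.8 at [ 525.3 -111.8  122.6] yaw -84.9 | shift [ 0.005  0.29  -0.008] turn [0.   0.08 0.01] gap 49.5 F [ 1.2 -0.5 -4. ]
```

View pics/s12.png

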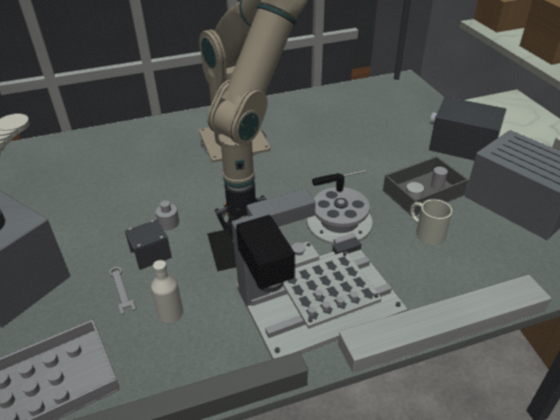

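View pics/t12.png

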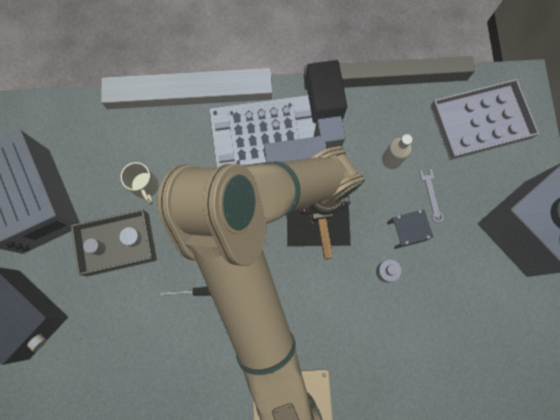

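```bash
python3 -m inch '[[0,0.2,0,0,0.08,0,-1],[0,0.29,0,0,0.08,0,-1],[0,0.32,0,0,0.08,0,-1],[0,0.32,0,0,0.08,0,-1]]'
python3 -c "
from h import *
rel([525,-112,111],-85.4);print(read_state()['q'].round(2))
for z in (400,500,600): print(ray('top',195,200,z))
"
```

```text
t: 12.3
tool_pos: [525.3, -110.7, 110.6]
tcp_rot: [[0.08, 0.001, 0.997], [-0.997, 0.001, 0.08], [-0.001, -1.0, 0.001]]
force: [-2.0, 1.6, 5.9]
finger_gap: 49.1
t 12.3 at [ 525.3 -110.7  110.6] yaw -85.4 | shift [ 0.032 -0.011 -0.01 ] turn [-0.01 -0.   -0.01] gap 49.1 F [-2.   1.6  5.9]
[-0.26  0.89  0.67  1.99 -0.97  0.63 -0.41]
[491.3 171.8 400. ]
[466.2 154.8 500. ]
[441.2 137.8 600. ]
```

```bash
python3 -m inch '[[0,0,0,0,0,0,0.55],[0,0,0,0,0,0,0.55],[0,0,0,0,0,0,0.55],[0,-0.8,0,0,0,0,0.55],[0,-1.8,0,0,0,0,0.55],[0,-2.5,-0.5,0,0,0,0.55],[0,-2.5,-1.3,0,-1.4,0,0.2],[0,-2.5,-2,0,-2.8,0,0.2]]'
python3 -m inch '[[0,0,0,0,-1.4,0,0.2],[0,0,0,0,-2.8,0,0.2],[0,0,0,0,-4.2,0,0.2],[0,0,0,0,-5.6,0,0.2],[0,0,0,0,-7,0,0.2],[0,0,0,0,-8.4,0,0.2],[0,0,0,0,-9.8,0,0.2],[0,0,0,0,-11.2,0,0.2]]'
python3 -c "
from h import *
rel([440,-119,200],94.6);print(read_state()['q'].round(2))
"
```

```text
t: 13.1
tool_pos: [444.7, -117.4, 210.5]
tcp_rot: [[0.371, 0.001, 0.929], [-0.929, -0.001, 0.371], [0.002, -1.0, 0.001]]
force: [-0.1, 0.0, 0.3]
finger_gap: 50.9
t: 13.9
tool_pos: [445.5, -117.4, 209.9]
tcp_rot: [[1.0, 0.0, 0.019], [-0.019, -0.0, 1.0], [0.0, -1.0, -0.0]]
force: [-0.5, 0.5, -0.5]
finger_gap: 51.0
t 13.9 at [ 445.5 -117.4  209.9] yaw -1.1 | shift [-0.137  0.246 -0.043] turn [  0.   -15.95   0.  ] gap 51.0 F [-0.5  0.5 -0.5]
[-0.09  0.55  0.42  2.13 -0.43  0.54  0.62]
```

```bash
python3 -m inch '[[0,0,0,0,-1.4,0,0.2],[0,0,0,0,-2.8,0,0.2],[0,0,0,0,-4.2,0,0.2],[0,0,0,0,-5.6,0,0.2],[0,0,0,0,-7,0,0.2],[0,0,0,0,-8.4,0,0.2],[0,0,0,0,-9.8,0,0.2],[0,0,0,0,-11.2,0,0.2]]'
python3 -m inch '[[0,0,0,0,-1.4,0,0.2],[0,0,0,0,-2.8,0,0.2],[0,0,0,0,-4.2,0,0.2],[0,0,0,0,-4.7,0,0.2],[0,0,0,0,-4.7,0,0.2]]'
python3 -c "
from h import *
rel([440,-119,200],94.6);print(read_state()['q'].round(2))
cv2.imwrite('pics/s13.png',capture('scene')[:,:,::-1])
cv2.imwrite('pics/t13.png',capture('top')[:,:,::-1])
crop('scene','pics/s13.png',160,110,140,150,5,'pics/s13c.png')
crop('top','pics/t13.png',280,180,100,90,7,'pics/t13c.png')
"
```

```text
t: 14.7
tool_pos: [445.5, -117.5, 209.8]
tcp_rot: [[0.405, 0.0, -0.914], [0.914, -0.0, 0.405], [-0.0, -1.0, -0.0]]
force: [0.5, -1.0, 0.0]
finger_gap: 51.3
t: 15.2
tool_pos: [445.4, -117.5, 209.8]
tcp_rot: [[-0.069, 0.0, -0.998], [0.998, 0.0, -0.069], [0.0, -1.0, -0.0]]
force: [0.8, -0.0, 0.0]
finger_gap: 50.9
t 15.2 at [ 445.4 -117.5  209.8] yaw 94.0 | shift [-0.027  0.244  0.138] turn [ 0.   -0.11  0.  ] gap 50.9 F [ 0.8 -0.   0. ]
[ 0.24  0.52 -0.06  2.12  0.07  0.5   1.77]
```

View pics/s13c.png

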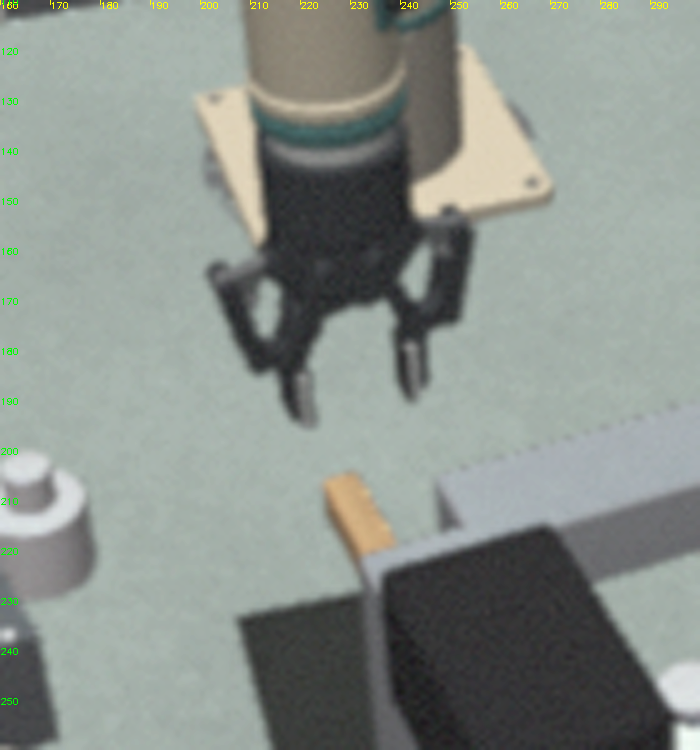

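View pics/t13.png

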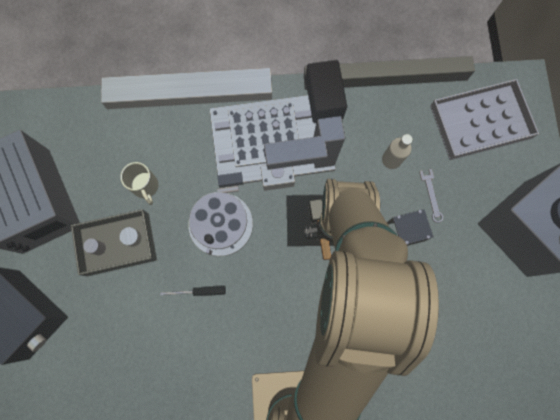

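```bash
python3 -m inch '[[0,0.8,0.12,0,-0.1,0,0.2],[0,1.5,0.12,0,-0.1,0,0.2],[0,1.9,0.12,0,-0.1,0,0.2],[0,1.9,0.12,0,-0.1,0,0.2]]'
python3 -c "
from h import *
rel([440.6,-117.5,95],94.6);print(read_state()['q'].round(2))
cv2.imwrite('pics/s14.png',capture('scene')[:,:,::-1])
crop('scene','pics/s14.png',160,110,140,150,5,'pics/s14c.png')
print(ray('scene',227,205.5,55))
"
```

```text
t: 15.7
tool_pos: [439.6, -117.3, 132.1]
tcp_rot: [[-0.079, -0.004, -0.997], [0.997, 0.0, -0.079], [0.001, -1.0, 0.004]]
force: [-0.5, -0.8, 0.4]
finger_gap: 51.0
t 15.7 at [ 439.6 -117.3  132.1] yaw 94.5 | shift [-0.008  0.927 -0.029] turn [-0.04 -0.01  0.01] gap 51.0 F [-0.5 -0.8  0.4]
[ 0.23  0.67 -0.04  2.18  0.09  0.3   1.76]
[ 398.8 -121.9   55. ]
```

View pics/s14c.png

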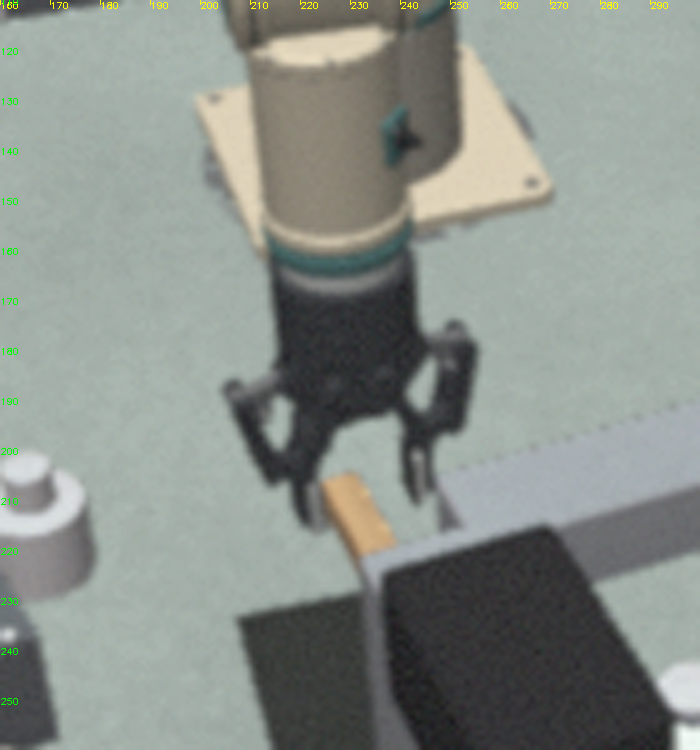

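```bash
python3 -m inch '[[0,0.4,0.0,0,0,0,0.2],[0,0.7,0.0,0,0,0,0.2],[0,0.9,0.0,0,0,0,0.2],[0,0.9,0.0,0,0,0,0.2]]'
python3 -c "
from h import *
rel([440.6,-117.5,95],94.6);print(read_state()['q'].round(3))
"
```

```text
t: 16.15
tool_pos: [441.2, -117.9, 98.4]
tcp_rot: [[-0.08, 0.001, -0.997], [0.997, -0.001, -0.08], [-0.001, -1.0, -0.001]]
force: [1.8, -0.4, -0.4]
finger_gap: 51.0
t 16.15 at [ 441.2 -117.9   98.4] yaw 94.6 | shift [0.011 0.085 0.015] turn [ 0.01 -0.01 -0.01] gap 51.0 F [ 1.8 -0.4 -0.4]
[ 0.307  0.741 -0.158  2.192  0.47   0.238  1.382]
```

```bash
python3 -m inch '[[0.01,0.06,0.01,0,0,0,0.2],[0.01,0.06,0.01,0,0,0,-1],[0.01,0.06,0.01,0,0,0,-1],[0.01,0.06,0.01,0,0,0,-1],[0.01,0.06,0.01,0,0,0,-1],[0.01,0.06,0.01,0,0,0,-1]]'
python3 -m inch '[[0,-0.2,0,0,0,0,-1],[0,-0.6,0,0,0,0,-1],[0,-1,0,0,0,0,-1],[0,-1.3,0,0,0,0,-1],[0,-1.3,0,0,0,0,-1]]'
python3 -c "
from h import *
rel([440.6,-117.5,150],94.6);s=read_state();print(s['q'].round(3),s['ft_torque'])
cv2.imwrite('pics/s15.png',capture('scene')[:,:,::-1])
crop('scene','pics/s15.png',160,110,140,150,5,'pics/s15c.png')
cv2.imwrite('pics/t15.png',capture('top')[:,:,::-1])
crop('top','pics/t15.png',260,140,110,110,6,'pics/t15c.png')
"
```

```text
t: 16.75
tool_pos: [440.6, -117.4, 96.0]
tcp_rot: [[-0.08, 0.001, -0.997], [0.997, -0.001, -0.08], [-0.001, -1.0, -0.001]]
force: [-1.6, -0.9, 7.1]
finger_gap: 21.0
t: 17.25
tool_pos: [440.3, -117.3, 148.5]
tcp_rot: [[-0.08, 0.001, -0.997], [0.997, -0.0, -0.08], [-0.0, -1.0, -0.001]]
force: [0.6, -0.4, -5.1]
finger_gap: 20.9
t 17.25 at [ 440.3 -117.3  148.5] yaw 94.6 | shift [-0.005 -0.036 -0.006] turn [ 0.01 -0.01 -0.  ] gap 20.9 F [ 0.6 -0.4 -5.1]
[ 0.39   0.644 -0.278  2.173  0.462  0.379  1.383] [-0.04841935  0.28150271  0.02087657]
```

View pics/s15c.png

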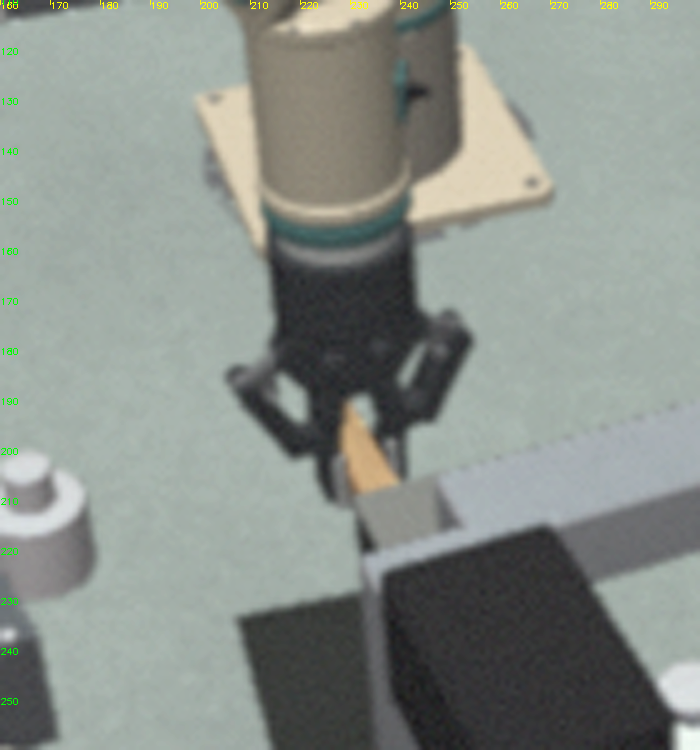

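View pics/t15c.png

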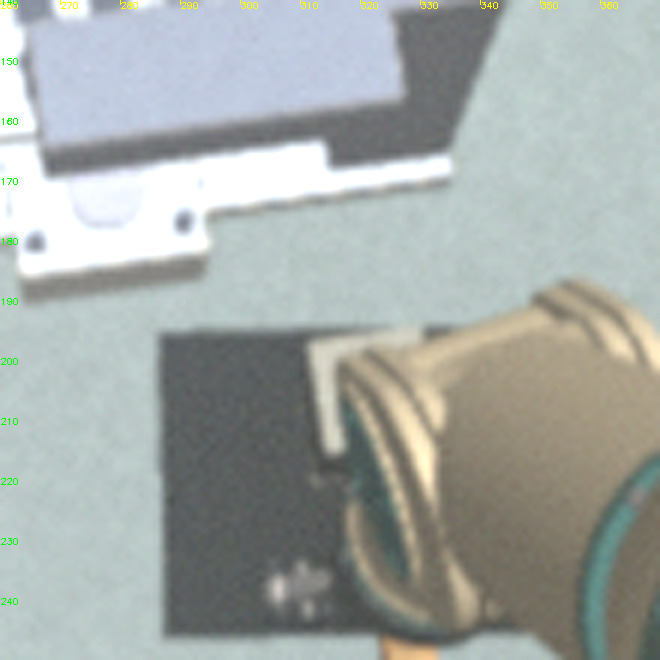

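```bash
python3 -c "
from h import *
x=np.array([.997,.08,0]);y=np.array([-.08,.997,0]);c=np.array([525,-110.5,131])
for sx,sy in((1,1),(1,-1),(-1,1),(-1,-1)):
  X=c+25*sx*x+25*sy*y; print(sx,sy,proj('top',X),proj('scene',X))
"
```

```text
1 1 [310.5 196.8] [254.2 214.8]
1 -1 [329.4 194.1] [235.6 220.2]
-1 1 [313.6 215.4] [247.2 203.2]
-1 -1 [332.7 212.6] [228.9 208.4]
```

```bash
python3 -c "
from h import *
rel([481.5,-15.8,188],94.6)
"
python3 -m inch '[[0,-0.7,0,0,0,0,-1],[0.8,-0.99,-0.45,0,0,0,-1],[1.6,-0.99,-0.9,0,0,0,-1],[2.4,-0.99,-1.23,0,0,0,-1],[2.45,-0.99,-1.23,0,0,0,-1],[2.45,-0.99,-1.23,0,0,0,-1]]'
python3 -c "
from h import *
rel([481.5,-15.8,188],94.6);s=read_state();print(s['q'].round(3))
cv2.imwrite('pics/s16.png',capture('scene')[:,:,::-1])
crop('scene','pics/s16.png',190,90,150,160,5,'pics/s16c.png')
cv2.imwrite('pics/t16.png',capture('top')[:,:,::-1])
crop('top','pics/t16.png',230,130,130,110,6,'pics/t16c.png')
x=np.array([.997,.08,0]);y=np.array([-.08,.997,0]);c=read_state()['tool_pos']+85*x;c[2]-=17
for sx,sy in((1,1),(1,-1),(-1,1),(-1,-1)):
  X=c+25*sx*x+25*sy*y; print(sx,sy,proj('top',X),proj('scene',X))
"
```

```text
t 17.35 at [ 439.8 -117.3  147.3] yaw 94.6 | shift [ 2.445 -1.02  -1.241] turn [-0.01 -0.01  0.  ] gap 21.1 F [ 0.2 -0.2 -4. ]
t: 17.95
tool_pos: [480.6, -14.3, 186.0]
tcp_rot: [[-0.083, -0.003, -0.997], [0.997, 0.0, -0.083], [0.0, -1.0, 0.003]]
force: [0.1, -1.3, -4.2]
finger_gap: 20.9
t 17.95 at [480.6 -14.3 186. ] yaw 94.8 | shift [-0.038 -0.049 -0.018] turn [-0.03  0.03  0.  ] gap 20.9 F [ 0.1 -1.3 -4.2]
[ 0.2    0.598 -0.332  2.082  0.377  0.521  1.245]
1 1 [270.8 180.4] [297.3 204. ]
1 -1 [290.3 177.7] [278.7 209.4]
-1 1 [273.6 199.3] [289.  192.5]
-1 -1 [293.2 196.5] [270.8 197.7]
```

View pics/s16c.png

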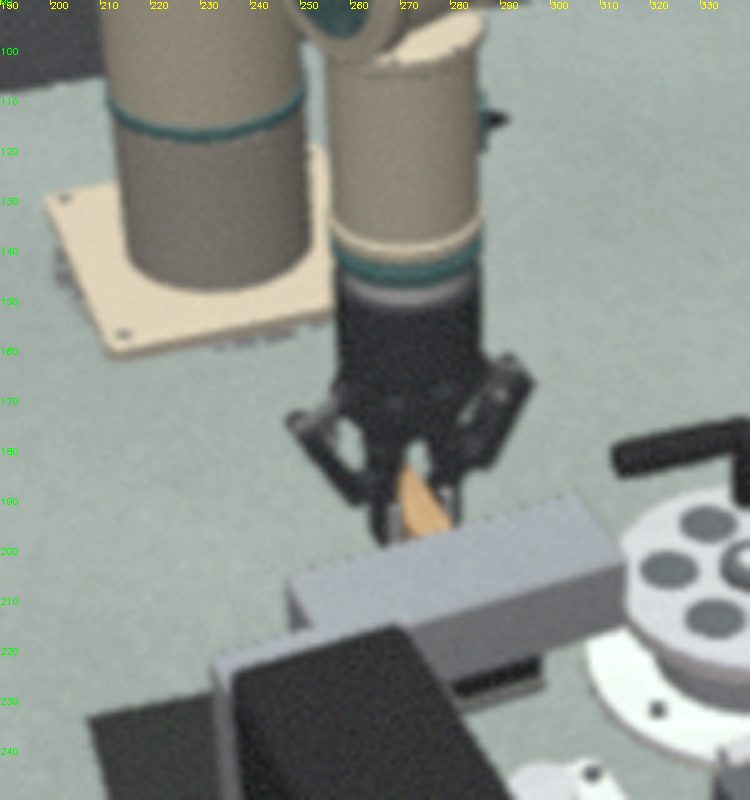

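View pics/t16c.png

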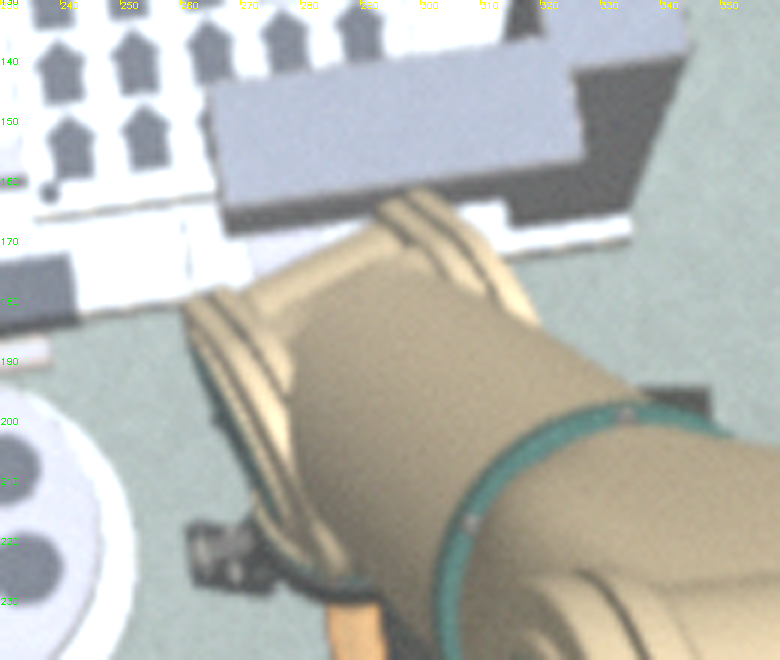

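```bash
python3 -c "
from h import *
x=np.array([.997,.08,0]);y=np.array([-.08,.997,0]);c=read_state()['tool_pos']+85*x
for dz in (-87,-93,-99):
  X=c+25*x+25*y;X[2]=c[2]+dz; print(dz,X.round(1),proj('scene',X))
rel([556.3,-9.8,188],94.6)
"
```

```text
-87 [588.   17.2  99.1] [297.1 225.1]
-93 [588.   17.2  93.1] [297.1 226.8]
-99 [588.   17.2  87.1] [297.1 228.5]
t 18.05 at [480.3 -16.5 186.1] yaw 94.5 | shift [ 0.018 -0.053 -1.907] turn [-0.03 -0.01 -0.01] gap 21.3 F [-0.3 -0.7 -3.8]
```

```bash
python3 -m inch '[[0,-0.03,-0.6,0,0,0,-1],[0,-0.03,-1.2,0,0,0,-1],[0,-0.03,-1.6,0,0,0,-1],[0,-0.03,-1.9,0,0,0,-1],[0,-0.03,-1.9,0,0,0,-1],[0,-0.03,-1.9,0,0,0,-1]]'
python3 -c "
from h import *
rel([556.3,-9.8,170],94.6);s=read_state();print(s['q'].round(3))
cv2.imwrite('pics/s17.png',capture('scene')[:,:,::-1])
crop('scene','pics/s17.png',215,130,120,130,6,'pics/s17c.png')
cv2.imwrite('pics/t17.png',capture('top')[:,:,::-1])
crop('top','pics/t17.png',230,120,130,110,6,'pics/t17c.png')
"
```

```text
t: 18.65
tool_pos: [555.9, -10.8, 187.5]
tcp_rot: [[-0.078, -0.003, -0.997], [0.997, -0.001, -0.078], [-0.001, -1.0, 0.003]]
force: [-0.9, -0.3, -4.5]
finger_gap: 21.2
t 18.65 at [555.9 -10.8 187.5] yaw 94.5 | shift [ 0.025  0.437 -0.013] turn [-0.03 -0.02 -0.01] gap 21.2 F [-0.9 -0.3 -4.5]
[ 0.193  0.674 -0.346  1.88   0.358  0.65   1.278]
```

View pics/s17c.png

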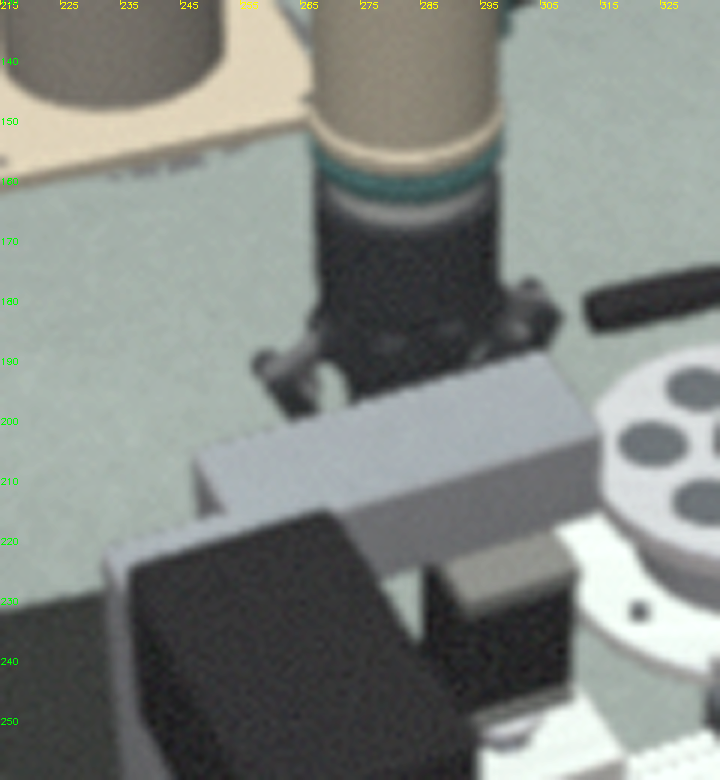

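View pics/t17c.png

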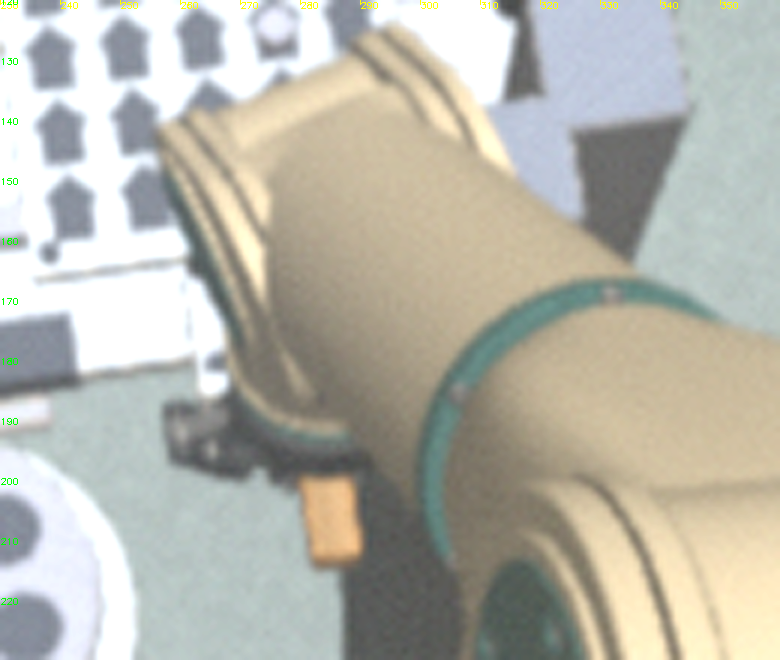

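```bash
python3 -c "
from h import *
p=read_state()['tool_pos']
print(proj('scene',[663.6,22.9,94.5]), ray('scene',310.3,245,94.5),'top corner',proj('scene',[663.6,22.9,170.5]),ray('scene',311.2,224.7,170.5))
print('cap',proj('scene',[641,-3,76]),proj('scene',[659,-2,76]))
"
```

```text
[310.  245.4] [662.7  24.   94.5] top corner [310.8 222.3] [671.9  20.7 170.5]
cap [296.9 247.2] [299.8 251.9]
```

```bash
python3 -m inch '[[0.02,0.25,0,0,0,0,-1],[0.02,0.5,0,0,0,0,-1],[0.02,0.7,0,0,0,0,-1],[0.02,0.82,0,0,0,0,-1],[0.02,0.82,0,0,0,0,-1]]'
python3 -c "
from h import *
rel([556.3,-9.8,153],94.6);s=read_state();print(s['q'].round(3),s['ft_torque'])
cv2.imwrite('pics/s18.png',capture('scene')[:,:,::-1])
crop('scene','pics/s18.png',215,130,120,130,6,'pics/s18c.png')
"
```

```text
t: 19.25
tool_pos: [556.5, -8.7, 154.9]
tcp_rot: [[-0.08, -0.002, -0.997], [0.997, -0.001, -0.08], [-0.0, -1.0, 0.002]]
force: [-3.3, -1.6, 2.7]
finger_gap: 21.1
t 19.25 at [556.5  -8.7 154.9] yaw 94.6 | shift [-0.027  0.048  0.006] turn [-0.02  0.   -0.  ] gap 21.1 F [-3.3 -1.6  2.7]
[ 0.17   0.723 -0.317  1.898  0.386  0.581  1.252] [-0.12321909  0.47014729  0.01123217]
```

View pics/s18c.png

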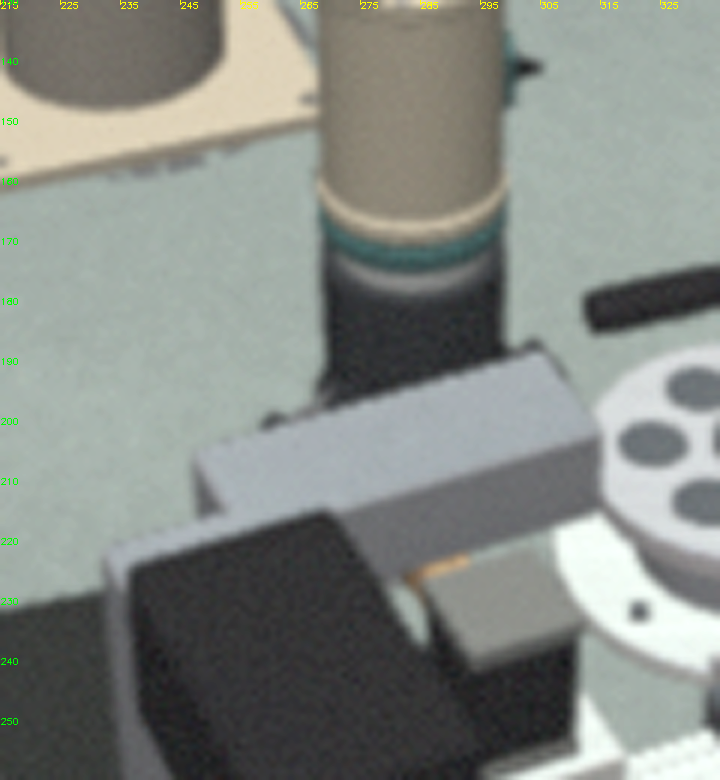

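```bash
python3 -m inch '[[-0.02,0.06,0,0,0,0,-1],[-0.02,0.12,0,0,0,0,-1],[-0.02,0.12,0,0,0,0,-1]]'
python3 -c "
from h import *
rel([556.3,-9.8,147],94.6)"
python3 -m inch '[[0,0.06,0,0,0,0,-1],[0,0.12,0,0,0,0,-1],[0,0.12,0,0,0,0,-1]]'
python3 -c "
from h import *
rel([556.3,-9.8,147],94.6);s=read_state();print(s['ft_torque'])
cv2.imwrite('pics/s19.png',capture('scene')[:,:,::-1])
crop('scene','pics/s19.png',255,190,80,75,9,'pics/s19c.png')
print([proj('scene',[664,25,z]) for z in (56,61,66)])
"
```

```text
t: 19.6
tool_pos: [555.2, -9.0, 151.1]
tcp_rot: [[-0.081, -0.004, -0.997], [0.997, -0.001, -0.081], [-0.0, -1.0, 0.004]]
force: [-9.1, 0.4, 13.7]
finger_gap: 20.9
t 19.6 at [555.2  -9.  151.1] yaw 94.6 | shift [-0.022  0.103 -0.027] turn [-0.04  0.01 -0.  ] gap 20.9 F [-9.1  0.4 13.7]
t: 19.9
tool_pos: [553.6, -9.2, 146.1]
tcp_rot: [[-0.081, -0.007, -0.997], [0.997, -0.001, -0.081], [-0.001, -1.0, 0.007]]
force: [-13.1, 0.9, 15.8]
finger_gap: 21.3
t 19.9 at [553.6  -9.2 146.1] yaw 94.6 | shift [-0.022 -0.024 -0.067] turn [-0.07  0.01 -0.01] gap 21.3 F [-13.1   0.9  15.8]
[0.16090401 2.05124086 0.12141269]
[array([310.5, 256.3]), array([310.6, 254.9]), array([310.6, 253.5])]
```

View pics/s19c.png

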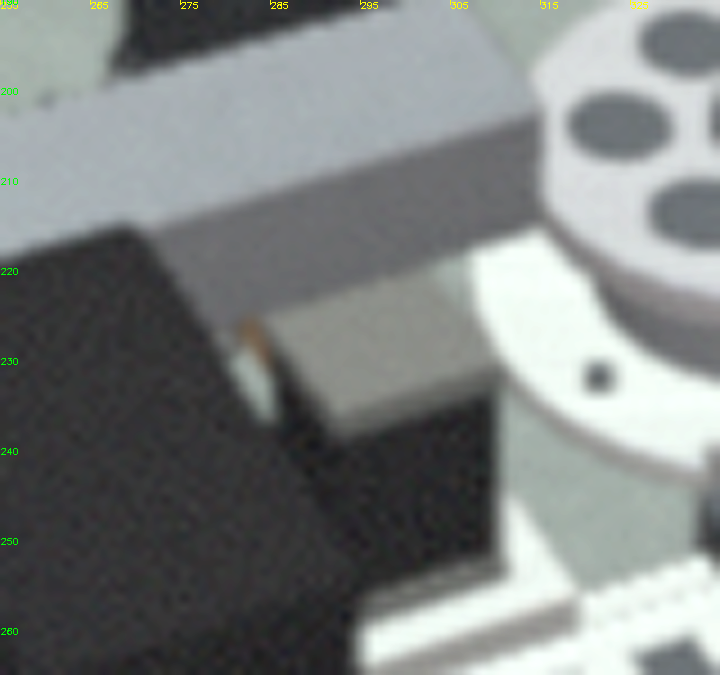

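```bash
python3 -m inch '[[0,-0.2,0,0,0,0,-1],[0,-0.4,0,0,0,0,-1],[0,-0.6,0,0,0,0,-1],[0,-0.6,0,0,0,0,-1]]'
python3 -c "
from h import *
rel([556.3,-9.8,170],94.6);s=read_state();print(s['ft_torque'])
cv2.imwrite('pics/s20.png',capture('scene')[:,:,::-1])
crop('scene','pics/s20.png',255,190,80,75,9,'pics/s20c.png')
"
```

```text
t: 20.35
tool_pos: [558.3, -9.5, 170.8]
tcp_rot: [[-0.08, 0.003, -0.997], [0.997, 0.0, -0.08], [0.0, -1.0, -0.003]]
force: [-0.4, -0.4, -4.1]
finger_gap: 21.3
t 20.35 at [558.3  -9.5 170.8] yaw 94.6 | shift [-0.005  0.019  0.05 ] turn [ 0.02 -0.01  0.  ] gap 21.3 F [-0.4 -0.4 -4.1]
[ 0.00952084  0.25930798 -0.03746541]
```

View pics/s20c.png

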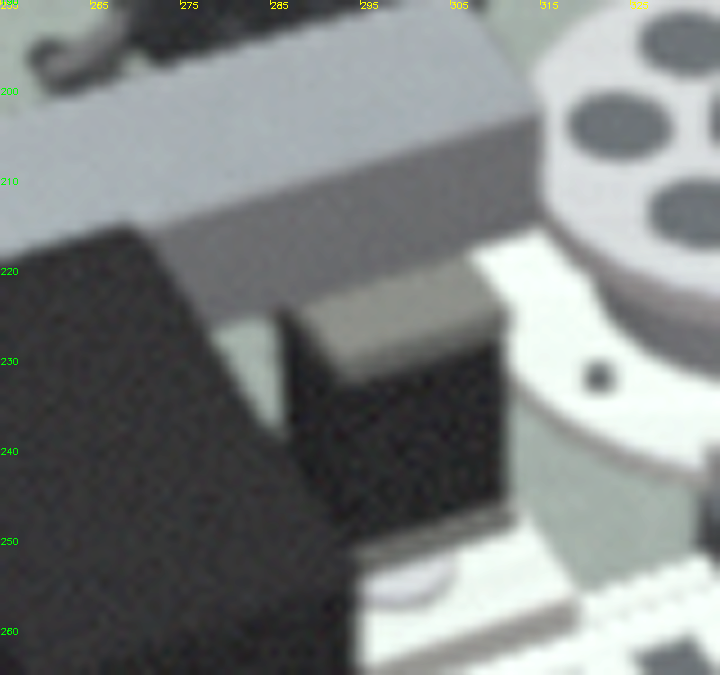

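```bash
python3 -m inch '[[0,-0.1,0.5,0,0,0,-1],[0,-0.1,1.1,0,0,0,-1],[0,-0.1,1.7,0,0,0,-1],[0,-0.1,2.2,0,0,0,-1],[0,-0.1,2.5,0,0,0,-1],[0,-0.1,2.5,0,0,0,-1]]'
python3 -c "
from h import *
rel([440.6,-117.5,160],94.6)
cv2.imwrite('pics/s21.png',capture('scene')[:,:,::-1])
crop('scene','pics/s21.png',245,190,90,80,8,'pics/s21c.png')
cv2.imwrite('pics/t21.png',capture('top')[:,:,::-1])
crop('top','pics/t21.png',230,120,130,110,6,'pics/t21c.png')
for z in (61,64,76): print(z,proj('scene',[641.8,-2.2,z]),proj('scene',[659.8,-1,z]))
"
```

```text
t: 21.0
tool_pos: [455.5, -17.9, 173.5]
tcp_rot: [[-0.08, -0.003, -0.997], [0.997, -0.001, -0.08], [-0.001, -1.0, 0.003]]
force: [0.1, -0.7, -4.4]
finger_gap: 21.3
t 21.0 at [455.5 -17.9 173.5] yaw 94.6 | shift [-2.453  0.34   0.569] turn [-0.03 -0.   -0.  ] gap 21.3 F [ 0.1 -0.7 -4.4]
61 [297.3 251.6] [300.2 256.3]
64 [297.3 250.7] [300.2 255.4]
76 [297.3 247.3] [300.3 252. ]
```

View pics/s21c.png

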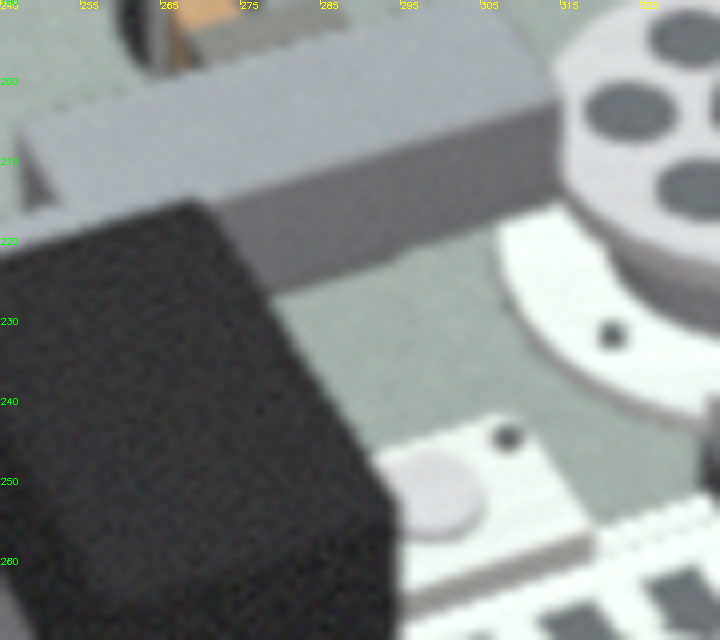

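View pics/t21c.png

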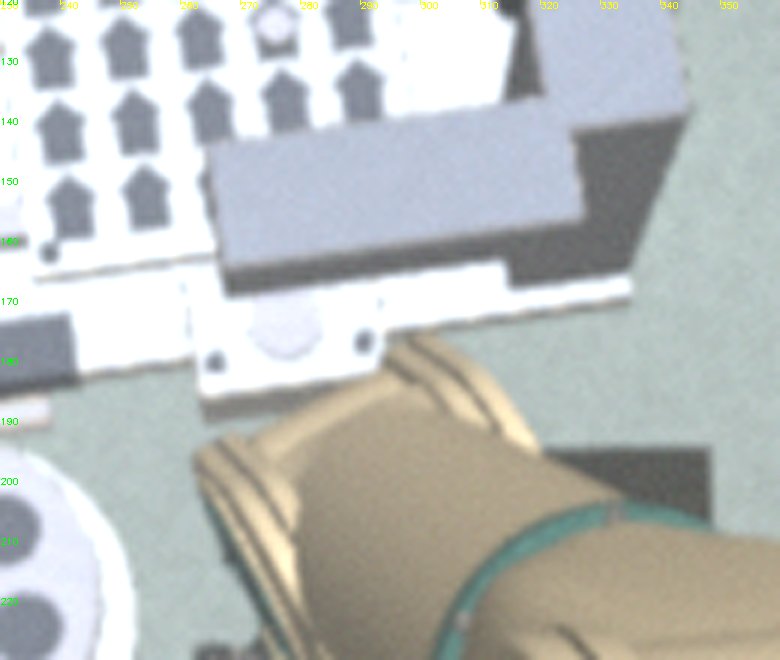

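```bash
python3 -c "
from h import *
rel([437.3,-119.8,125],94.6)"
python3 -m inch '[[-0.5,0,0.3,0,0,0,-1],[-1.3,0.3,0.55,0,0,0,-1],[-2.1,0.6,0.65,0,0,0,-1],[-2.5,0.9,0.66,0,0,0,-1],[-2.5,1.21,0.66,0,0,0,-1],[-2.5,1.21,0.66,0,0,0,-1],[-2.5,1.21,0.66,0,0,0,-1]]'
python3 -c "
from h import *
rel([437.3,-119.8,96],94.6);s=read_state();print(s['q'].round(3))
cv2.imwrite('pics/s22.png',capture('scene')[:,:,::-1])
crop('scene','pics/s22.png',180,130,100,120,6,'pics/s22c.png')
"
```

```text
t 21.1 at [458.5 -17.3 173.8] yaw 94.6 | shift [-2.511  1.219  0.736] turn [ 0.01 -0.    0.  ] gap 21.1 F [-0.   0.1 -3.4]
t: 21.8
tool_pos: [440.1, -118.5, 125.2]
tcp_rot: [[-0.081, 0.001, -0.997], [0.997, 0.001, -0.081], [0.001, -1.0, -0.001]]
force: [0.5, 0.4, -4.1]
finger_gap: 20.9
t 21.8 at [ 440.1 -118.5  125.2] yaw 94.7 | shift [-0.028  0.73   0.074] turn [0.01 0.01 0.01] gap 20.9 F [ 0.5  0.4 -4.1]
[ 0.369  0.69  -0.243  2.184  0.505  0.32   1.348]
```

View pics/s22c.png

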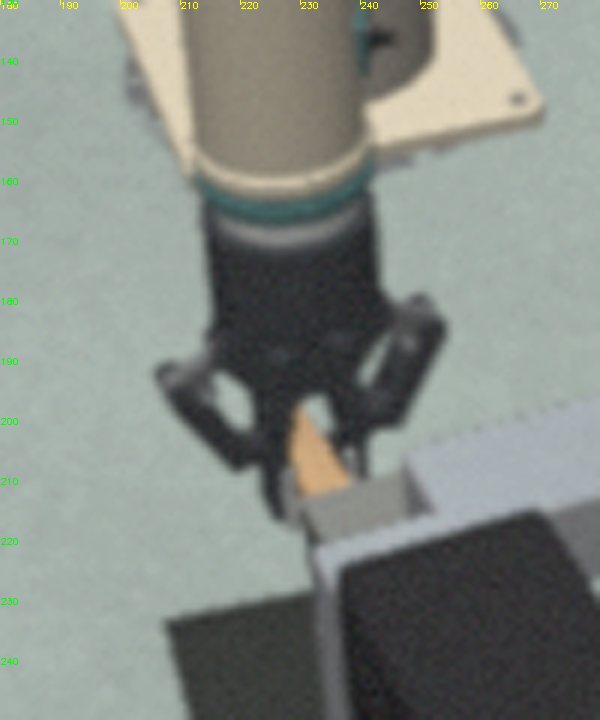

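```bash
python3 -m inch '[[0,0.3,0.03,0,0,0,-1],[0,0.55,0.03,0,0,0,-1],[0,0.65,0.03,0,0,0,-1],[0,0.73,0.03,0,0,0,-1],[0,0.76,0.03,0,0,0,-1],[0,0.76,0.03,0,0,0,-1]]'
python3 -c "
from h import *
rel([437.3,-119.8,96],94.6);s=read_state();print(s['q'].round(3),s['ft_torque'])"
```

```text
t: 22.45
tool_pos: [438.1, -119.3, 95.0]
tcp_rot: [[-0.08, 0.0, -0.997], [0.997, 0.0, -0.08], [0.0, -1.0, -0.0]]
force: [-0.1, 0.7, -3.9]
finger_gap: 21.1
t 22.45 at [ 438.1 -119.3   95. ] yaw 94.6 | shift [-0.011 -0.025  0.022] turn [ 0. -0.  0.] gap 21.1 F [-0.1  0.7 -3.9]
[ 0.345  0.751 -0.206  2.198  0.607  0.247  1.252] [-0.07711563  0.34312233  0.01083917]
```

```bash
python3 -m inch '[[0,0.04,0,0,0,0,-1],[0,0.08,0,0,0,0,-1],[0,0.08,0,0,0,0,-1]]'
python3 -m inch '[[0,0.04,0,0,0,0,-1],[0,0.08,0,0,0,0,-1],[0,0.08,0,0,0,0,-1]]'
python3 -c "
from h import *
rel([437.3,-119.8,96],94.6);s=read_state();print(s['q'].round(3),s['ft_torque'])
cv2.imwrite('pics/s23.png',capture('scene')[:,:,::-1])
crop('scene','pics/s23.png',180,130,100,120,6,'pics/s23c.png')"
```

```text
t: 22.75
tool_pos: [438.0, -119.4, 91.7]
tcp_rot: [[-0.08, -0.0, -0.997], [0.997, 0.0, -0.08], [0.0, -1.0, 0.0]]
force: [0.1, -0.2, -4.4]
finger_gap: 21.3
t: 23.05
tool_pos: [437.9, -119.4, 88.9]
tcp_rot: [[-0.08, 0.0, -0.997], [0.997, -0.0, -0.08], [-0.0, -1.0, -0.0]]
force: [-1.8, 0.0, 5.4]
finger_gap: 21.0
t 23.05 at [ 437.9 -119.4   88.9] yaw 94.6 | shift [-0.009 -0.177  0.017] turn [ 0. -0. -0.] gap 21.0 F [-1.8  0.   5.4]
[ 0.354  0.765 -0.219  2.199  0.681  0.242  1.179] [ 0.06537356  0.34045113 -0.00049807]
```

View pics/s23c.png

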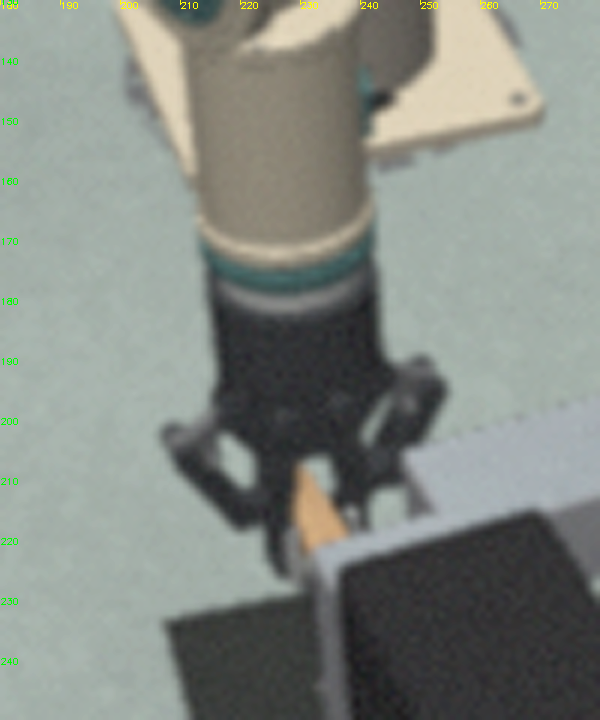

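```bash
python3 -m inch '[[0,-0.03,0,0,0,0,0],[0,-0.03,0,0,0,0,0.2],[0,-0.03,0,0,0,0,0.2],[0,-0.03,0,0,0,0,0.2]]'
python3 -m inch '[[0,-0.5,0,0,0,0,0.2],[0,-1.3,0,0,0,0,0.2],[0,-2.2,0,0,0,0,0.2],[0,-3.2,0.5,0,0,0,0.2],[0,-3.7,0.5,0,0,0,0.2],[0,-3.7,0.5,0,0,0,0.2]]'
python3 -c "
from h import *
rel([437.3,-119.8,220],94.6);s=read_state();print(s['q'].round(3),s['ft_torque'])
cv2.imwrite('pics/s24.png',capture('scene')[:,:,::-1])
crop('scene','pics/s24.png',180,140,100,120,6,'pics/s24c.png')"
```

```text
t: 23.5
tool_pos: [438.3, -119.3, 89.8]
tcp_rot: [[-0.08, 0.001, -0.997], [0.997, 0.0, -0.08], [0.0, -1.0, -0.001]]
force: [-0.1, -0.3, 0.1]
finger_gap: 51.2
t: 24.1
tool_pos: [419.1, -121.4, 240.2]
tcp_rot: [[-0.079, 0.005, -0.997], [0.997, -0.002, -0.079], [-0.002, -1.0, -0.005]]
force: [0.1, 0.3, 0.0]
finger_gap: 51.4
t 24.1 at [ 419.1 -121.4  240.2] yaw 94.5 | shift [ 0.005  0.507 -0.453] turn [ 0.05 -0.01 -0.02] gap 51.4 F [0.1 0.3 0. ]
[ 0.617  0.479 -0.554  2.149  0.436  0.616  1.402] [ 0.00525058 -0.03087276  0.00841072]
```

View pics/s24c.png

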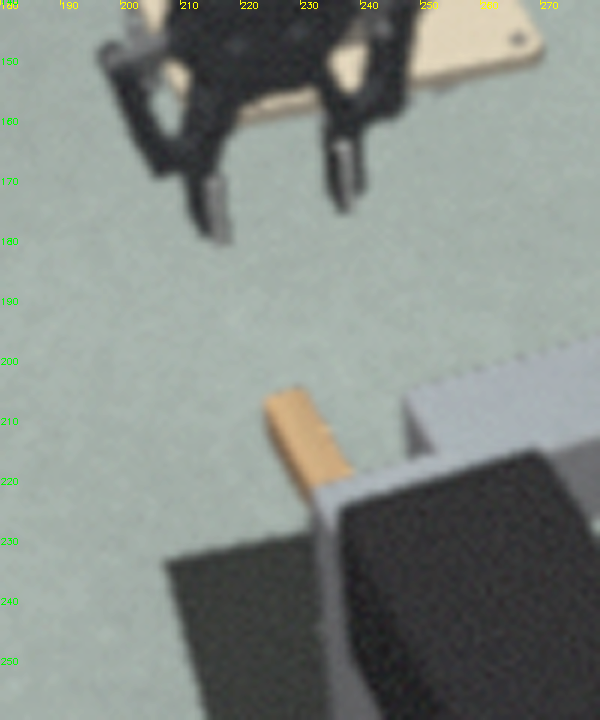

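```bash
python3 -m inch '[[1,-1,0,0,0,0,0.2],[2,-1.5,0,0,0,0,0.2],[3,-2,0,0,0,0,0.2],[4,-2,0,0,0,0,0.2],[5,-2,0,0,0,0,0.2],[6,-2,0,0,0,0,0.2],[6,-2,0,0,0,0,0.2],[6,-2,0,0,0,0,0.2]]'
python3 -c "
from h import *
rel([437.3,-119.8,220],94.6)
cv2.imwrite('pics/s25.png',capture('scene')[:,:,::-1])
cv2.imwrite('pics/t25.png',capture('top')[:,:,::-1])"
```

```text
t: 24.95
tool_pos: [398.4, 119.0, 316.7]
tcp_rot: [[-0.083, -0.002, -0.997], [0.997, -0.0, -0.083], [-0.0, -1.0, 0.002]]
force: [0.3, -0.0, -0.7]
finger_gap: 51.1
t 24.95 at [398.4 119.  316.7] yaw 94.8 | shift [-6.029  2.417 -0.477] turn [-0.02  0.03 -0.  ] gap 51.1 F [ 0.3 -0.  -0.7]
```

View pics/t25.png

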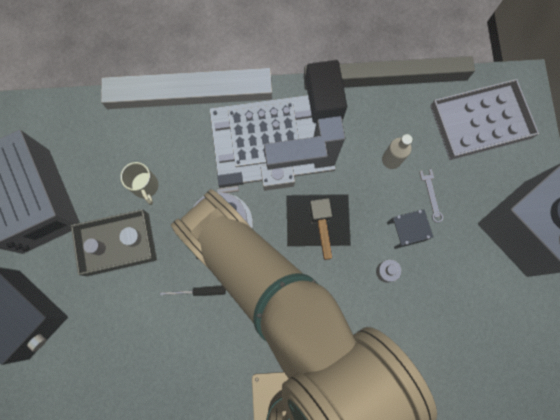

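View pics/s25.png

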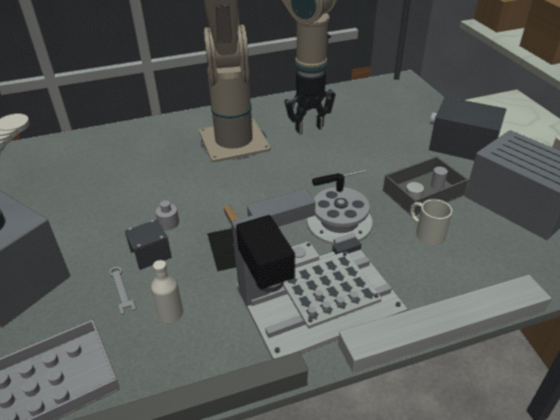

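```bash
python3 -c "
from h import *
crop('top','pics/t25.png',280,160,90,105,7,'pics/t25c.png')
crop('scene','pics/s25.png',245,160,130,110,6,'pics/s25c.png')"
```

```text
(no output)
```

View pics/t25c.png

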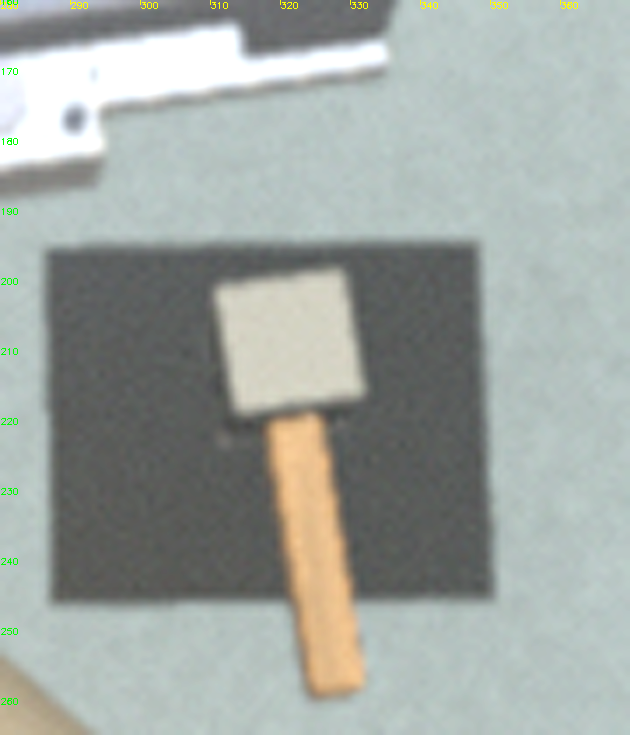

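View pics/s25c.png

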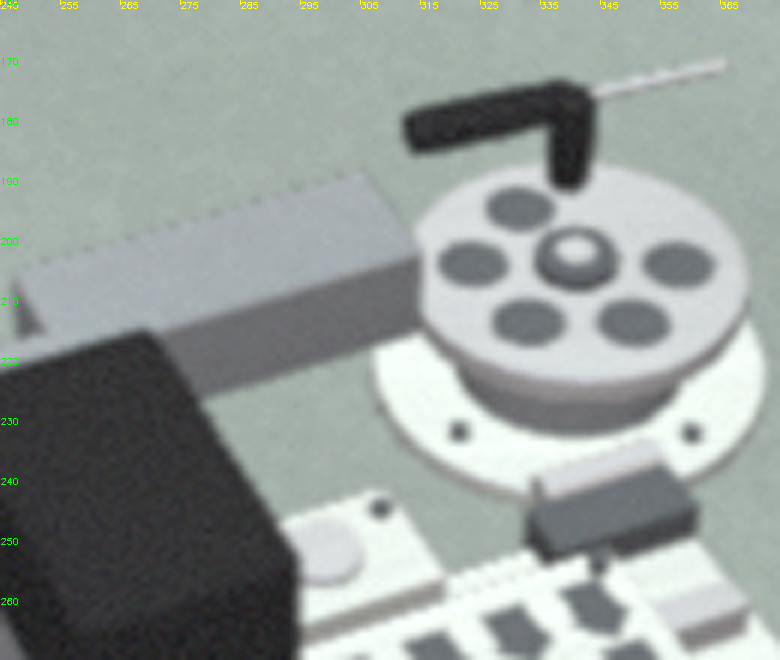

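```bash
python3 -c "
from h import *
print([ray('top',*p,79) for p in((311,199.5),(329.5,198),(331,215.5),(313,217.5))], ray('scene',298.4,251.8,61))
print('cap top old',proj('top',[641,-3,61]))"
```

```text
[array([552.8, -88.8,  79. ]), array([ 553.7, -139.4,   79. ]), array([ 505. , -139.2,   79. ]), array([502.6, -90.3,  79. ])] [6.435e+02 2.000e-01 6.100e+01]
cap top old [277.5 172.3]
```

```bash
python3 -c "
from station import *
print(finish_job())"
```

```text
the job is handed in; nothing more can be done
None
```

The job is done and handed in at about t = 25 s of the 72 s allowed; no verdict was reported.

- **Handwheel:** I gripped the handle and cranked it 360° clockwise, then let go. When I corrected the end position it was about 1 mm past the start. In the later pictures the handle sits beside the index tab on the same pixels as at the start, within what I can read.
- **Lock pin:** I drew the mallet about 130 mm out of the dock by its head, then took it by the handle and pressed the pin with the head.
    - The net push rose from about 7 N to about 18–20 N, which I took to mean the pin had reached its stop.
    - The cap afterwards shows at (298, 252) in the scene picture, which matches a height of about 61 mm, i.e. fully down. The camera reading is only good to about 2 mm.
    - The hand stayed outside the station's arm, with no sign of contact in the forces or pictures.
- **Mallet:** It stands on its striking face on the mat. The head covers x 503–553 mm, y −139 to −89 mm, and the mat spans about x 440–583 mm, y −205 to −20 mm.

One thing did not go as planned. The mallet tilted a few degrees in the grip during the press, so when I set it down its rear edge touched first. It settled flat when I released it, as the later top view shows. The bystanders look unmoved in the final pictures, and the robot was touching nothing at hand-in.

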